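# Reset the tube shaker and seat its rack on the hidden drive pin

### The job

Take the red stylus from its stand, press the shaker's recessed orange reset button fully down with its tip, and put the stylus back in its stand. Then set the blue tube rack down between the bed's fences at the end nearer the robot, slide it away from the robot along the bed until it drops onto the hidden drive pin, and press it down until the spring bed is fully down. Finish while still holding it pressed down, and leave the other things on the bench alone.

Things in the scene. Friction and masses are not known exactly. Their poses are not given: they have to be found in the camera images.
- shaker: low white bench shaker, fixed, 240 mm (its x) by 210 mm (its y) by 65 mm high. Origin: centre of the underside; x runs along the bed, away from the robot (within 15 degrees). Left (+y) part: the bed with two grey fences; right (-y) part: a black control strip, 62 mm wide, with the recessed button.
- bed (a point): centre of the top of the aluminium spring bed at rest, 30 mm to +y of the shaker's centre, 65 mm high; axes as the shaker's (x along the bed, away from the robot). The bed is 190 mm (x) by 80 mm (y), level. Along both sides stand fences 200 mm long, 84 mm apart (inside), 17 mm above the bed plus a flared lead-in to about 24 mm.
- slot (a point): middle of the dark slot in the bed's centre line, on the bed's top, 10 mm beyond the bed's centre. The steel drive pin stands up in it, 11 mm diameter with tapered tip, 9 mm above the bed at rest; its place along the bed is not told: within 15 mm of this point either way (x). It is fixed to the shaker and does not sink with the bed.
- near_end (a point): where the rack's centre is best set down, 35 mm nearer the robot than the bed's centre (20 to 55 mm will do), on the bed's top. There the rack surely lies over the pin with its socket short of it: its far end rides on the pin, its near end on the bed (tilted 3 to 7 degrees); slid to +x, it drops flat when the socket comes over the pin.
- pad (a joint): how far the spring bed is down (m): 0 at rest, 0.005 fully down. About 5 N to start it and 15 N to bottom it, the rack's weight (about 3.5 N) included. Bed and pin are polished: the rack takes about 1 to 3 N to slide along.
- recess (a point): centre of the mouth of the button recess in the black strip, 65 mm high, marked by a yellow ring; axes as the shaker's. Round vertical hole of 19 mm diameter; the orange button's top lies 8 mm below the mouth.
- reset_button (a joint): how far the reset button is pressed (m): 0 out, 0.005 fully in; springs back; about 1.5 N to start and 4 N fully in. Only the stylus is to touch it, no finger.
- rack: blue plastic tube rack, 150 mm (x) by 80 mm (y) by 24 mm high, about 0.35 kg, same either way round. Origin: centre of the underside, where a blind round socket, 18 mm diameter, 17 mm deep, opens downward. On top in the middle a white handle, 16 mm (x) by 40 mm (y), 24 to 69 mm above the underside. Its wells are shallow and empty.
- stylus: red round stylus with a steel tip, 122 mm long, 40 g, standing tip down in its stand. Origin: the tip; z along it towards the top. Tip 9 mm diameter for the first 20 mm, shaft 12 mm, grip collar 15 mm diameter from 87 to 122 mm above the tip.
- stand: grey stand, fixed, 50 by 50 by 70 mm high. Origin: centre of the underside. In the middle of its top a round vertical hole of 15 mm diameter, 60 mm deep (floor 10 mm above the bench), for the stylus.
- amber_bottle: bystander: amber bottle, 64 mm diameter, 130 mm high; origin under its centre
- beaker: bystander: glass beaker, 70 mm diameter, 90 mm high; origin under its centre
- tip_box: bystander: grey box with clear lid, 122 by 87 by 65 mm high; origin under its centre
- petri: bystander: clear dish, 90 mm diameter, 18 mm high; origin under its centre
- jar: bystander: glass jar with blue cap, 60 mm diameter, 70 mm high; origin under its centre
- spare_cap: bystander: green cap, 34 mm diameter, 14 mm high; origin under its centre
- wash_bottle: bystander: white bottle with red cap, 60 mm diameter, 140 mm high; origin under its centre
There are look-alikes about, which are no part of the job. What is shaped like the rack but turquoise or yellow is not meant.

How it is judged (in metres and radians):
On the way, in this order (a step that is already met when the one before it is completed fails the run):
1. the reset button is pressed fully in (over 3.5 mm) by the stylus (value of joint reset_button above 0.0035 m and contact force between stylus and shaker above 1 N), for 0.05 s.
2. the stylus stands in its stand again, let go (horizontal distance between stylus and stand below 0.01 m and height (world z) of stylus below 0.016 m and contact force between stylus and the fingers below 0.1 N), for 0.1 s.
3. the rack is down between the fences at the bed's near end (centre 15 to 60 mm short of the bed's centre, less than 13 mm above the bed), short of the pin (x of rack in the frame of bed between -0.06 and -0.015 m and y of rack in the frame of bed between -0.006 and 0.006 m and z of rack in the frame of bed below 0.013 m and angle between rack's own z axis and vertical below 0.2 rad), for 0.1 s.
4. the rack has dropped onto the pin and lies flat on the bed (x of rack in the frame of bed between -0.012 and 0.032 m and z of rack in the frame of bed below 0.003 m and angle between rack's own z axis and vertical below 0.03 rad), for 0.1 s.
At the end, for the whole second after the job is handed in: Rack flat (within 0.04 rad) on the hidden pin between the fences and at rest, the robot touching it with over 3 N and holding the spring bed at least 3.5 mm down; stylus standing in its stand (tip within 10 mm of its centre, under 16 mm high) (value of joint pad above 0.0035 m and z of rack in the frame of bed below -0.0025 m and x of rack in the frame of bed between -0.012 and 0.032 m and y of rack in the frame of bed between -0.006 and 0.006 m and angle between rack's own z axis and vertical below 0.04 rad and linear speed of rack below 0.02 m/s and contact force between any of the fingers, the arm and rack above 3 N and horizontal distance between stylus and stand below 0.01 m and height (world z) of stylus below 0.016 m and contact force between stylus and rack below 0.1 N); the arm keeps its last pose, push and grip.
It fails at once if a finger presses the reset button instead of the stylus (value of joint reset_button above 0.0015 m and contact force between the fingers and shaker above 0.5 N).
It fails at once if the rack is lowered onto the pin from above (16 to 50 mm over the pin's part of the bed) instead of being slid (x of rack in the frame of bed between -0.008 and 0.035 m and y of rack in the frame of bed between -0.012 and 0.012 m and z of rack in the frame of bed between 0.016 and 0.05 m).
It fails at once if a bystander is shifted by more than 30 mm or knocked over (distance of any of amber_bottle, beaker, tip_box, petri, jar, spare_cap, wash_bottle from where it was at the start of the episode above 0.03 m or angle between any of amber_bottle, beaker, jar, wash_bottle's own z axis and vertical above 0.5 rad).
It also fails if it takes over 69 s, if anything falls off the work surface, if the arm or the gripper's body presses on something with over 40 N, if the wrist force passes 120 N, or if a joint passes its speed limit or range.

### The arm

A 6-joint arm with a two-finger parallel gripper is mounted at the origin on the work surface. World frame = base frame: x ahead of the robot, y to its left, z up, the work surface at z = 0. Lengths are in mm, angles in rad, forces in N, time in s.
With the tool pointing down it reaches from about 275 to 1000 mm from the base axis. Payload 8.4 kg.
Tool frame: the origin (TCP) lies at the very end of the fingers, on their centre line; the grasp point (between the pads) lies behind it (r.grip_point_offset is the x of the grasp point in the tool frame, in mm); x points along the fingers, z is the direction in which the jaws open and shut, and the axes are right-handed (so a half turn about x gives the same grasp; the last joint's range is limited). The gripper opens to 85 mm and grips with 20 to 120 N. Pads are 22 mm wide; open, the fingers measure 114 mm over their backs; the gripper's body (76 mm by 85 mm) begins 54 mm behind the grasp point. The pads swing forward as they close: fully open they stand 13 mm farther back than shut.
Start: joints at [-1.302, 0.353, 1.633, -0, 1.155, -0.002], TCP at [167.187, -602.226, 231.281] pointing down, gripper open.
Joint ranges: [-2.63, 2.63], [-0.92, 2.1], [0.06, 2.66], [-1.3, 4.44], [0, 2.69], [-3.02, 3.02]. Speed limits (rad/s): [2.22, 2.22, 2.79, 3.14, 3.14, 3.14].

### API

Orientations are given as [roll, pitch, yaw] about the fixed x, y, z axes, in that order (R = Rz(yaw) Ry(pitch) Rx(roll)).
In Python, from rig import r, vision, order gives the robot as it stands. The module is installed in compiled form; this text tells all that it offers.
- The arm moves only by the tool step_arm, never from a script. Its argument "rows" is a list of rows, each a list of 7 numbers: the shift along the world's x, y, z in mm, then the turn, a rotation vector about the world's x, y, z in rad, then the finger opening in mm, from 0 to 85.4. A call has exactly 8 rows; each row is the pose to reach, as a shift and turn from the pose measured when the call began; what a row does not reach only later rows make up. A row lasts 1/8 s, in which the tool goes at most 62.5 mm and 10.7 degrees, less where a joint would pass 70% of its speed; a pose out of reach is approached as far as the arm can. A call with a gripper value outside its range is refused whole. The fingers move at their own pace and stop on an object; "force" is the grip in N (left out, the last holds). Time passes only in rows, so rows that repeat a pose let the fingers close, or fill a call up. It gives the time, the measured TCP pose, the force and the opening at its end, in the units of the state.
- r.sense(): the state, without advancing time (a new reading comes with each control period).
- vision.grab_frame(name): name is "scene" or "top"; returns (picture, depth): 420x560x3 uint8, red, green, blue; 420x560 float32, mm along the optical axis (not along the pixel's ray), 0 where there is no reading.
- vision.camera_info(name): a dict with "K" (3x3 intrinsics, pixels), "origin" and "attitude" of the camera in the world. Camera axes: x right, y down, z forward; pixel columns grow to the right and rows downward; lengths in mm; the calibration is good to about 2 mm. A picture is of the moment at which its call begins. camera_info takes no time and is no camera call.
- order.sign_off(): hands the job in, once; it reports no verdict.
The state is a dict: "clock": time; "qpos": joint angles; "qvel": joint speeds; "joint_efforts": joint torques, N m; "eef_pos": TCP position; "tcp_rot": TCP orientation; "contact_force": force on the tool from outside, world axes, zero at the start; "wrist_torque": the same for the moment, N m; "opening": opening from 0.0 (shut) to 1.0 (fully open).
Only numpy, scipy, OpenCV 4.12 (cv2) and the standard library are available. Lean on these libraries where they do the work, as an engineer would, in place of code of your own. Each camera call takes 0.05 s, during which the arm holds its last target.

## Working session

There is one attempt and no reset: what is moved stays moved. The work goes in short steps, Python scripts to look and compute and a tool call to move; the robot and the scene stay as the last step left them, time stands still between calls to the robot, and variables do not carry over. Pictures are saved under pics/ and viewed, and the job is handed in when it is done.

Besides the shell and the picture viewer there is one more tool, called after ">>>" as a command line: name --pt "numbers of a row" for each row, then --argument value for the rest. step_arm: Moves the arm, as the interface text tells. Its arguments: {"type":"object","properties":{"rows":{"type":"array"},"force":{"type":"number"}},"required":["rows"]}

```bash
mkdir -p pics
python3 - <<'E'
from rig import r, vision, order
import cv2, numpy as np
for n in ("scene","top"):
    p,d=vision.grab_frame(n); cv2.imwrite(f"pics/{n}0.png",p[:,:,::-1]); np.savez(f"{n}0.npz",p=p,d=d)
    i=vision.camera_info(n); print(n,i)
print(r.sense(), r.grip_point_offset)
E
```

```text
scene {'K': array([[467.45435666,   0.        , 281.48428868],
       [  0.        , 467.45435666, 206.06610384],
       [  0.        ,   0.        ,   1.        ]]), 'origin': array([1021.57921478, -787.59544078,  838.20355627]), 'attitude': array([-2.25963981,  0.01970831,  0.55872974])}
top {'K': array([[423.62479423,   0.        , 275.14669644],
       [  0.        , 423.62479423, 203.8340783 ],
       [  0.        ,   0.        ,   1.        ]]), 'origin': array([ 406.95931425,    3.52153466, 1172.29604618]), 'attitude': array([-3.0569495 ,  0.00810271, -1.54659299])}
{'clock': 0.1, 'qpos': array([-1.30241771e+00,  3.53590141e-01,  1.63401077e+00, -2.01981416e-05,
        1.15520482e+00, -2.39609501e-03]), 'qvel': array([ 0.00105463, -0.00224905, -0.00265834,  0.00016716,  0.00030218,
        0.00042587]), 'joint_efforts': array([-6.62423963e-05, -6.06357193e+01, -3.42819786e+01,  1.78893691e-05,
        3.91371883e-03,  3.08632889e-05]), 'eef_pos': array([ 167.06377394, -601.84224822,  230.65069118]), 'tcp_rot': array([-3.12876508,  1.56958311,  1.85440679]), 'contact_force': array([-0.32819938,  0.12793576,  0.09993778]), 'wrist_torque': array([0.02837547, 0.02762984, 0.00118834]), 'opening': 0.9994485525469686} -18.700000000000003
```

View pics/scene0.png

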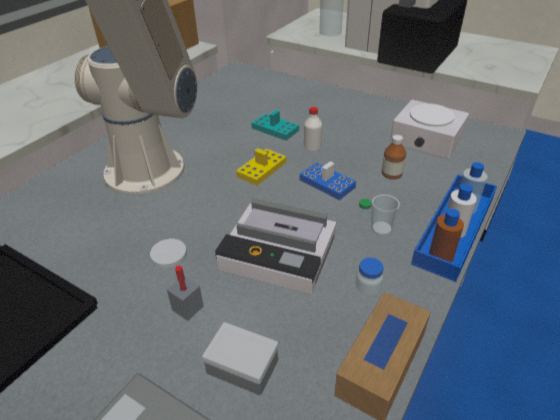

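View pics/top0.png

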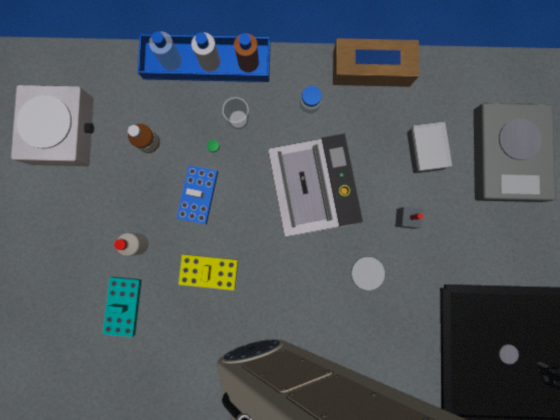

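The scene view shows the stylus (red, 181,278) in its grey stand (185,297), the shaker (278,245) with its yellow ring (256,251), and the blue rack (328,180). In the top view these are the stylus top at (419,216), the stand at (411,218), the ring at (344,190) and the rack at (197,194). There are three rack-shaped things: blue (197,194), yellow (208,272) and turquoise (122,307). The blue one is the one meant.

```bash
cat > h.py <<'E'
import numpy as np, cv2
from scipy.spatial.transform import Rotation as Ro
from rig import r, vision, order
def cam(n):
    i=vision.camera_info(n); return i["K"],i["origin"],Ro.from_euler("xyz",i["attitude"]).as_matrix()
def ray(n,uv,z):
    K,o,R=cam(n); uv=np.atleast_2d(uv).astype(float)
    d=(R@np.linalg.inv(K)@np.c_[uv,np.ones(len(uv))].T).T
    return o+d*((z-o[2])/d[:,2])[:,None]
def cloud(n,d):
    K,o,R=cam(n); v,u=np.mgrid[:420,:560]
    p=np.stack([(u-K[0,2])/K[0,0]*d,(v-K[1,2])/K[1,1]*d,d],-1)
    return p@R.T+o
def tri(uv1,uv2,n1="top",n2="scene"):
    A=[];b=[]
    for n,uv in((n1,uv1),(n2,uv2)):
        K,o,R=cam(n); d=R@np.linalg.inv(K)@np.r_[uv,1.]; d/=np.linalg.norm(d)
        P=np.eye(3)-np.outer(d,d); A.append(P); b.append(P@o)
    A=np.vstack(A);b=np.hstack(b); x,res,_,_=np.linalg.lstsq(A,b,rcond=None); return x, np.linalg.norm(A@x-b)
def proj(n,p):
    K,o,R=cam(n); c=(np.atleast_2d(p)-o)@R; q=c@K.T; return q[:,:2]/q[:,2:]
E
python3 - <<'E'
from h import *
for n,bx in (("top",[(260,120,110,130),(170,150,60,90),(385,190,60,50)]),("scene",[(205,195,140,100),(290,150,80,55),(155,255,60,70)])):
    p=np.load(n+"0.npz")["p"]; ims=[]
    for x,y,w,h in bx:
        c=cv2.resize(p[y:y+h,x:x+w,::-1],None,fx=400/h if 400/h*w<500 else 500/w,fy=400/h if 400/h*w<500 else 500/w,interpolation=cv2.INTER_CUBIC)
        c=cv2.resize(c,(int(c.shape[1]*400/c.shape[0]),400)); ims.append(c)
    o=np.hstack(ims); s=800/o.shape[1]; cv2.imwrite(f"pics/crop_{n}.png",cv2.resize(o,None,fx=s,fy=s))
p=np.load("top0.npz"); hsv=cv2.cvtColor(p["p"],cv2.COLOR_RGB2HSV); C=cloud("top",p["d"])
ps=np.load("scene0.npz"); hs=cv2.cvtColor(ps["p"],cv2.COLOR_RGB2HSV); Cs=cloud("scene",ps["d"])
def rep(name,lo,hi,bt,bs,z=None):
    for n,H,b,CC in(("top",hsv,bt,C),("scene",hs,bs,Cs)):
        m=cv2.inRange(H,lo,hi); x,y,w,h=b; mm=np.zeros_like(m); mm[y:y+h,x:x+w]=m[y:y+h,x:x+w]
        v,u=np.nonzero(mm); 
        if len(u)==0: print(name,n,"none"); continue
        c=max(cv2.findContours(mm,0,1)[0],key=cv2.contourArea); 
        P=CC[v,u]; rc=cv2.minAreaRect(c)
        print(name,n,len(u),"mean uv",u.mean().round(1),v.mean().round(1),"bbox",u.min(),u.max(),v.min(),v.max(),"rect",np.round(rc[0],1),np.round(rc[1],1),round(rc[2],1),"z pct",np.percentile(P[:,2],[5,50,95]).round(0))
rep("ring",(20,120,90),(35,255,255),(330,175,30,30),(240,240,35,25))
rep("red",(0,150,80),(8,255,255),(395,195,50,40),(165,255,40,45))
rep("rack",(105,120,60),(125,255,255),(170,150,55,85),(290,155,75,50))
E
```

```text
ring top 79 mean uv 343.8 190.3 bbox 339 349 185 195 rect [344. 190.] [10. 10.] 90.0 z pct [56. 64. 68.]
ring scene 58 mean uv 255.0 250.0 bbox 249 261 246 255 rect [255.  250.5] [ 9. 12.] 90.0 z pct [58. 63. 66.]
red top 28 mean uv 419.5 215.9 bbox 417 422 214 218 rect [419.5 216. ] [4. 5.] 90.0 z pct [125. 132. 135.]
red scene 95 mean uv 180.0 275.8 bbox 175 184 266 289 rect [180.9 277.2] [23.8  6. ] 73.3 z pct [ 76. 116. 131.]
rack top 1184 mean uv 197.1 194.5 bbox 177 217 165 223 rect [196.7 194.2] [30.4 55.4] 12.4 z pct [19. 25. 29.]
rack scene 764 mean uv 327.6 182.2 bbox 300 355 163 198 rect [327. 180.] [54.6 23.3] 26.6 z pct [ 4. 20. 24.]
```

```bash
sleep 1
```

```text
(no output)
```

View pics/crop_top.png

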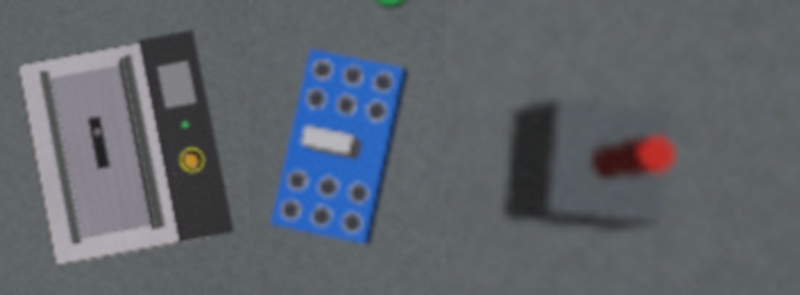

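View pics/crop_scene.png

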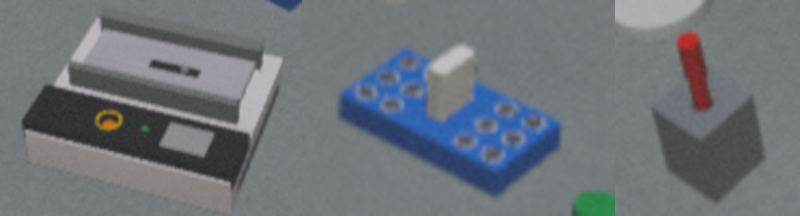

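The crops confirm the targets. The rack is solid blue with a white handle, the ring has the orange button inside it, and the red stylus stands in its stand. The pin shows as a bright spot toward the far end of the slot. Next I compute positions.

Run:
```python
from h import *
p=np.load("top0.npz"); T=p["p"]; hsv=cv2.cvtColor(T,cv2.COLOR_RGB2HSV); C=cloud("top",p["d"])
S=np.load("scene0.npz"); hs=cv2.cvtColor(S["p"],cv2.COLOR_RGB2HSV); Cs=cloud("scene",S["d"])
print("ring top", ray("top",(343.8,190.3),65), "scene",ray("scene",(255.0,250.3),65),"tri",tri((344,190),(255,250.4)))
print("stylus top",ray("top",(419.5,215.9),132),tri((419.5,215.9),(179.5,267.5)))
print("scene stylus top ray z132",ray("scene",(179.5,267.5),132))
# stand top face by height from depth
m=(abs(C[...,2]-70)<5)&(abs(C[...,0]-380)<150)
b=np.zeros(m.shape,bool); b[190:240,385:445]=1
v,u=np.nonzero(m&b); print("stand n",len(u),"mean",C[v,u].mean(0),np.ptp(C[v,u],axis=0))
bs=np.zeros(m.shape,bool); bs[260:325,155:210]=1
v,u=np.nonzero(bs&(abs(Cs[...,2]-70)<5)); print("stand scene",len(u),Cs[v,u].mean(0),np.percentile(Cs[v,u],[2,98],axis=0))
# shaker: depth above 45 
b[:]=0; b[115:250,250:375]=1
mm=((C[...,2]>45)&b).astype(np.uint8)*255
c=max(cv2.findContours(mm,0,1)[0],key=cv2.contourArea)[:,0]
P=ray("top",c,65)[:,:2]; rc=cv2.minAreaRect(P.astype(np.float32)); print("shaker rect",rc)
# rack outline at z=24
m=cv2.inRange(hsv,(100,100,40),(125,255,255)); q=np.zeros_like(m); q[155:232,170:225]=m[155:232,170:225]
c=max(cv2.findContours(q,0,1)[0],key=cv2.contourArea)[:,0]
rc=cv2.minAreaRect(ray("top",c,24)[:,:2].astype(np.float32)); print("rack rect",rc)
# handle
w=np.zeros(m.shape,bool); w[180:210,180:212]=1
v,u=np.nonzero(w&(C[...,2]>45)); print("handle",len(u),C[v,u].mean(0)); 
wh=w&(hsv[...,1]<60)&(hsv[...,2]>170); v,u=np.nonzero(wh); print("white",len(u),u.mean(),v.mean(),ray("top",(u.mean(),v.mean()),69)); print(cv2.minAreaRect(np.c_[ray("top",np.c_[u,v],69)[:,:2]].astype(np.float32)))
# slot dark: 
b[:]=0;b[160:205,292:316]=1
v,u=np.nonzero(b&(T.max(-1)<75)); print("slot",len(u)); Q=ray("top",np.c_[u,v],65)[:,:2]; print(Q.mean(0),cv2.minAreaRect(Q.astype(np.float32)))
```

```text
ring top [[ 540.57940401 -164.67962192   65.        ]] scene [[ 543.71291457 -168.81549793   65.        ]] tri (array([ 541.69184653, -165.90171966,   61.17064007]), np.float64(0.28237459554112276))
stylus top [[ 473.63798926 -340.48559797  132.        ]] (array([ 474.81714614, -341.30924263,  127.02671304]), np.float64(1.6566068743548699))
scene stylus top ray z132 [[ 479.65545384 -343.79997794  132.        ]]
stand n 311 mean [ 474.57977468 -339.97366113   69.94992676] [51.66331448 52.63196556  9.51791006]
stand scene 355 [ 479.94729361 -347.4299206    67.61799455] [[ 452.15491146 -370.75893242   65.28013646]
 [ 502.57647775 -321.31253407   71.43655811]]
shaker rect ((555.9634399414062, -88.53118896484375), (240.21163940429688, 208.69163513183594), 12.089834213256836)
rack rect ((525.7293090820312, 229.67913818359375), (84.57011413574219, 152.0508270263672), 79.7362289428711)
handle 115 [519.35852614 215.30705642 125.81506069]
white 72 193.06944444444446 191.90277777777777 [[526.67810804 230.82502287  69.        ]]
((526.9278564453125, 230.9097900390625), (36.08363723754883, 13.412078857421875), 80.0226058959961)
slot 85
[557.21138506 -57.77755985] ((559.1131591796875, -57.38218688964844), (57.1731071472168, 11.368260383605957), 12.270101547241211)
```

```bash
cat >> h.py <<'E'
def st():
    s=r.sense(); R=Ro.from_euler("xyz",s["tcp_rot"]).as_matrix()
    print("t",round(s["clock"],2),"tcp",s["eef_pos"].round(1),"x",R[:,0].round(4),"jaw yaw deg",round(np.degrees(np.arctan2(R[1,2],R[0,2])),2),"F",s["contact_force"].round(2),"M",s["wrist_torque"].round(2),"open",round(s["opening"]*85.4,1),"q",s["qpos"].round(2)); return s,R
def level(R,yawdeg):
    # rotvec to level tool (x down) with jaw yaw
    a=np.radians(yawdeg); z=np.array([np.cos(a),np.sin(a),0]); x=np.array([0,0,-1.]); y=np.cross(z,x)
    return Ro.from_matrix(np.c_[x,y,z]@R.T).as_rotvec()
E
python3 - <<'E'
from h import *
s,R=st()
for a in (0,-16,16,-70,16+90,-10,170,-100): print(a,level(R,a).round(3))
p=np.load("top0.npz"); C=cloud("top",p["d"])
for n,uv in (("tipbox",(432,147)),("petri",(368,273)),("cap",(213,146)),("beaker",(237,115)),("amber",(140,135)),("wash",(127,244)),("jar",(311,98))): print(n,C[uv[1],uv[0]].round(0))
E
```

```text
t 0.1 tcp [ 167.1 -601.8  230.7] x [-3.0e-04  1.2e-03 -1.0e+00] jaw yaw deg -74.49 F [-0.33  0.13  0.1 ] M [0.03 0.03 0.  ] open 85.4 q [-1.3   0.35  1.63 -0.    1.16 -0.  ]
0 [-1.0e-03 -1.0e-03  1.3e+00]
-16 [-1.000e-03 -1.000e-03  1.021e+00]
16 [-1.000e-03 -1.000e-03  1.579e+00]
-70 [-0.001 -0.     0.078]
106 [-1.000e-03  2.000e-03 -3.133e+00]
-10 [-1.000e-03 -1.000e-03  1.125e+00]
170 [-1.000e-03  1.000e-03 -2.016e+00]
-100 [-0.001 -0.    -0.445]
tipbox [ 661. -396.   68.]
petri [ 324. -239.   17.]
cap [663. 192.  12.]
beaker [754. 129.   6.]
amber [665. 364. 112.]
wash [388. 375. 131.]
jar [787. -74.  67.]
```

>>> step_arm --pt "35 30 0 0 0 0.1 85" --pt "80 68 0 0 0 0.2 85" --pt "125 106 0 0 0 0.3 85" --pt "170 144 0 0 0 0.4 85" --pt "215 182 0 0 0 0.5 85" --pt "260 220 -20 0 0 0.6 85" --pt "308 260 -35 -0.001 0 0.671 85" --pt "308 260 -35 -0.001 0 0.671 85" --force 40

```text
clock: 1.1
eef_pos: [477.0, -338.6, 194.1]
tcp_rot: [3.068, 1.568, 2.444]
contact_force: [0.7, -0.1, 0.5]
opening: 0.996
```

Run:
```python
from h import *
s,R=st()
for n in("scene","top"):
    p,d=vision.grab_frame(n); np.savez(n+"1.npz",p=p,d=d)
    uv=proj(n,s["eef_pos"])[0]; print(n,uv)
    x,y=int(uv[0])-60,int(uv[1])-50; x=max(x,0);y=max(y,0)
    c=p[y:y+110,x:x+120,::-1].copy(); print(x,y)
    c=cv2.resize(c,None,fx=5,fy=5,interpolation=cv2.INTER_CUBIC)
    cv2.drawMarker(c,(int((uv[0]-x)*5),int((uv[1]-y)*5)),(0,255,0),0,15,1)
    cv2.imwrite(f"pics/hov_{n}.png",c)
```

```text
t 1.1 tcp [ 477.  -338.6  194.1] x [-0.002   0.0017 -1.    ] jaw yaw deg -35.75 F [ 0.65 -0.14  0.55] M [ 0.02 -0.03 -0.03] open 85.1 q [-0.62  0.33  1.76  0.    1.06  0.  ]
scene [175.30562541 243.83642166]
115 193
top [427.59755864 212.90281912]
367 162
```

View pics/hov_scene.png

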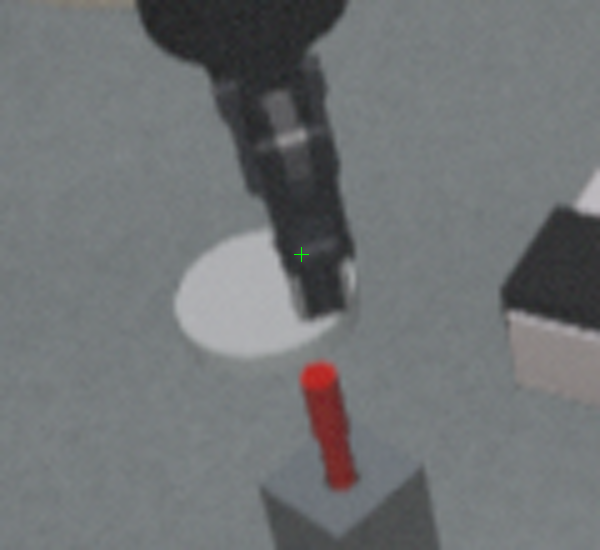

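View pics/hov_top.png

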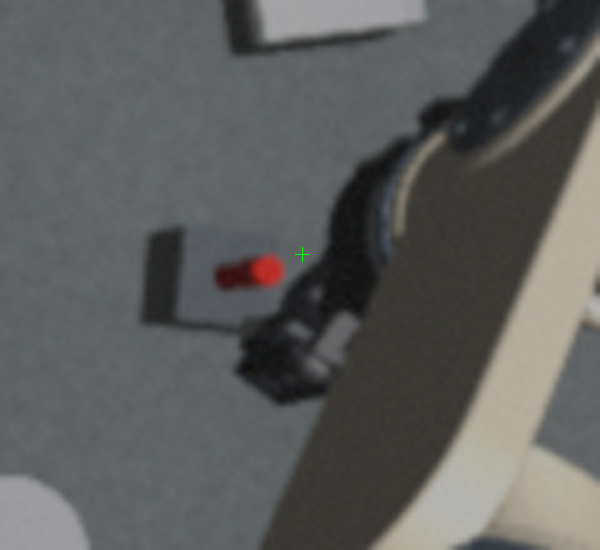

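Run:
```python
from h import *
j=np.array([.81,-.585,0]); t=np.array([477,-338.6,194.1]); n=np.array([.585,.81,0])
for n_,o in(("scene",(115,193)),("top",(367,162))):
    for k in (42,57):
      for s in (-1,1):
       for w in (-11,11):
        print(n_,k*s,w,((proj(n_,t+s*k*j+w*n+[0,0,13])[0]-o)*5).round(0))
```

```text
scene -42 -11 [247. 172.]
scene -42 11 [301. 158.]
scene 42 -11 [291. 308.]
scene 42 11 [348. 292.]
scene -57 -11 [240. 150.]
scene -57 11 [293. 136.]
scene 57 -11 [299. 335.]
scene 57 11 [357. 318.]
top -42 -11 [279. 341.]
top -42 11 [239. 312.]
top 42 -11 [386. 194.]
top 42 11 [347. 165.]
top -57 -11 [260. 367.]
top -57 11 [220. 338.]
top 57 -11 [405. 168.]
top 57 11 [366. 139.]
```

>>> step_arm --pt "-1 -3.5 -20 0.001 0.002 0 85" --pt "-1 -3.5 -45 0.001 0.002 0 85" --pt "-1 -3.5 -70 0.001 0.002 0 85" --pt "-1 -3.5 -90 0.001 0.002 0 85" --pt "-1 -3.5 -97 0.001 0.002 0 85" --pt "-1 -3.5 -97 0.001 0.002 0 85" --pt "-1 -3.5 -97 0.001 0.002 0 50" --pt "-1 -3.5 -97 0.001 0.002 0 30"

```text
clock: 2.2
eef_pos: [474.5, -345.1, 98.9]
tcp_rot: [-2.656, 1.568, 2.999]
contact_force: [-0.1, 0.6, -0.1]
opening: 0.597
```

Run:
```python
from h import *
s,R=st()
p,d=vision.grab_frame("scene"); 
c=p[200:330,110:270,::-1]; cv2.imwrite("pics/str.png",cv2.resize(c,None,fx=5,fy=4.6,interpolation=cv2.INTER_CUBIC))
```

```text
t 2.2 tcp [ 474.5 -345.1   98.9] x [-2.7e-03  4.0e-04 -1.0e+00] jaw yaw deg -35.96 F [-0.13  0.63 -0.07] M [0.01 0.03 0.02] open 51.0 q [-0.63  0.45  1.82 -0.    0.87 -0.  ]
```

View pics/str.png

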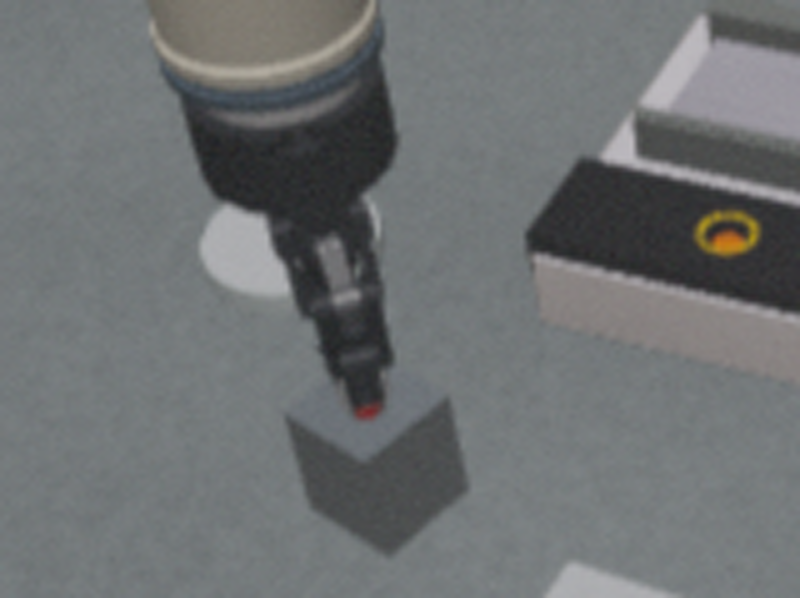

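>>> step_arm --pt "0 0 0 0 0 0 20" --pt "0 0 0 0 0 0 10" --pt "0 0 0 0 0 0 5" --pt "0 0 0 0 0 0 5" --pt "0 0 0 0 0 0 5" --pt "0 0 0 0 0 0 5" --pt "0 0 0 0 0 0 5" --pt "0 0 0 0 0 0 5" --force 40

```text
clock: 3.25
eef_pos: [474.9, -345.2, 99.3]
tcp_rot: [-2.505, 1.569, -3.133]
contact_force: [-0.1, 0.5, 6.3]
opening: 0.159
```

Run:
```python
from h import *
s,R=st(); print(level(R,-36).round(4))
print(ray("scene",(178.8,268.4),132))
```

```text
t 3.25 tcp [ 474.9 -345.2   99.3] x [-0.0021 -0.     -1.    ] jaw yaw deg -35.95 F [-0.11  0.54  6.3 ] M [ 0.01 -0.02 -0.01] open 13.6 q [-0.63  0.45  1.82 -0.    0.87 -0.  ]
[ 0.     -0.0021 -0.0008]
[[ 480.1096167  -346.45717901  132.        ]]
```

>>> step_arm --pt "0 0 20 0 0 0 5" --pt "0 0 50 0 0 0 5" --pt "0 0 80 0 0 0 5" --pt "15 41 80 0 0 0 5" --pt "30 81 80 0 0 0 5" --pt "45 121 80 0 0 0 5" --pt "58 156 80 0 0 0 5" --pt "65.5 176.5 80 0 -0.002 0 5"

```text
clock: 4.25
eef_pos: [540.5, -166.9, 178.8]
tcp_rot: [-2.951, 1.57, 2.706]
contact_force: [0.3, 0.3, -0.3]
opening: 0.158
```

>>> step_arm --pt "0 0 0 0 0 0 5" --pt "0 0 0 0 0 0 5" --pt "0 0 0 0 0 0 5" --pt "0 0 0 0 0 0 5" --pt "0 0 0 0 0 0 5" --pt "0 0 0 0 0 0 5" --pt "0 0 0 0 0 0 5" --pt "0 0 0 0 0 0 5"

```text
clock: 5.25
eef_pos: [540.5, -166.8, 178.9]
tcp_rot: [-2.985, 1.57, 2.672]
contact_force: [0.5, 1.0, 0.0]
opening: 0.156
```

Run:
```python
from h import *
s,R=st(); print(level(R,-36).round(4))
for n,(x,y,w,h) in (("scene",(210,180,100,100)),("top",(310,150,100,100))):
    p,d=vision.grab_frame(n); np.savez(n+"2.npz",p=p,d=d)
    cv2.imwrite(f"pics/ov_{n}.png",cv2.resize(p[y:y+h,x:x+w,::-1],None,fx=6,fy=6,interpolation=cv2.INTER_CUBIC))
```

```text
t 5.25 tcp [ 540.5 -166.8  178.9] x [-8.e-04  4.e-04 -1.e+00] jaw yaw deg -35.88 F [0.49 1.03 0.01] M [ 0.02 -0.05 -0.03] open 13.3 q [-0.3   0.32  1.81  0.    1.01  0.32]
[-0.0004 -0.0008 -0.0021]
```

View pics/ov_scene.png

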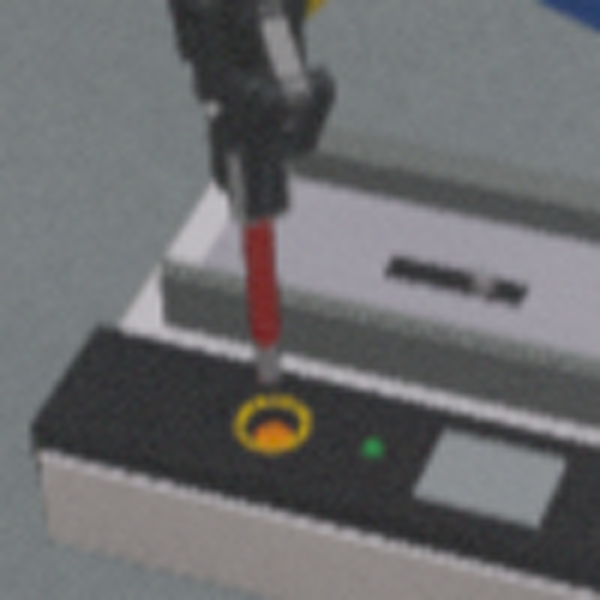

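View pics/ov_top.png

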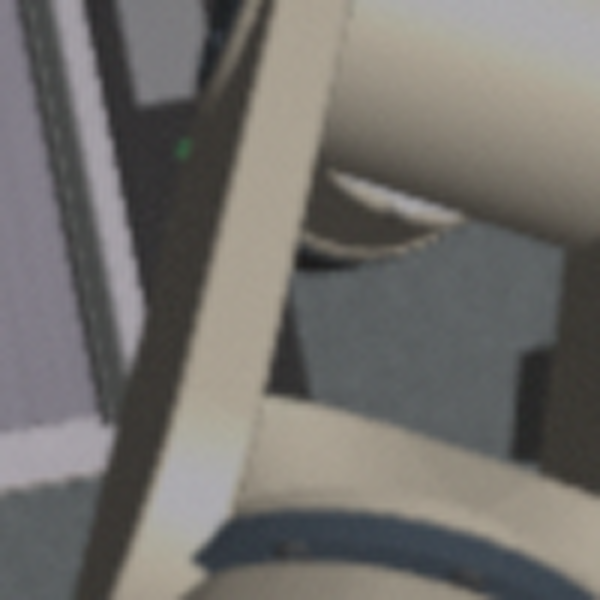

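Run:
```python
from h import *
print(ray("scene",(254.8,243.0),89.6),ray("scene",(255.5,250.8),65))
```

```text
[[ 545.05288994 -169.158096     89.6       ]] [[ 545.6524192  -169.57505026   65.        ]]
```

The scene view shows the tip at (254.8,243) directly above the ring at (255.5,250.8); the ray-cast points differ by under 1 mm. The arm hides this spot in the top view. I'll go down and press.

>>> step_arm --pt "0.5 -0.5 -10 0 -0.001 0 5" --pt "0.5 -0.5 -20 0 -0.001 0 5" --pt "0.5 -0.5 -26 0 -0.001 0 5" --pt "0.5 -0.5 -30 0 -0.001 0 5" --pt "0.5 -0.5 -33 0 -0.001 0 5" --pt "0.5 -0.5 -36 0 -0.001 0 5" --pt "0.5 -0.5 -38 0 -0.001 0 5" --pt "0.5 -0.5 -38 0 -0.001 0 5"

```text
clock: 6.35
eef_pos: [541.2, -167.4, 141.3]
tcp_rot: [1.01, 1.57, 0.384]
contact_force: [-0.4, 0.7, 4.8]
opening: 0.157
```

Run:
```python
from h import *
s,R=st()
```

```text
t 6.35 tcp [ 541.2 -167.4  141.3] x [ 7.e-04  3.e-04 -1.e+00] jaw yaw deg -35.88 F [-0.38  0.65  4.77] M [ 0.1   0.3  -0.01] open 13.4 q [-0.3   0.37  1.84  0.    0.93  0.32]
```

>>> step_arm --pt "0 0 -1 0 0 0 5" --pt "0 0 -2 0 0 0 5" --pt "0 0 -2 0 0 0 5" --pt "0 0 -2 0 0 0 5" --pt "0 0 -2 0 0 0 5" --pt "0 0 -2 0 0 0 5" --pt "0 0 -2 0 0 0 5" --pt "0 0 -2 0 0 0 5"

```text
clock: 7.35
eef_pos: [541.9, -167.5, 141.1]
tcp_rot: [0.569, 1.568, -0.057]
contact_force: [-3.7, 1.3, 17.2]
opening: 0.162
```

Run:
```python
from h import *
s,R=st()
```

```text
t 7.35 tcp [ 541.9 -167.5  141.1] x [ 2.3e-03 -1.0e-04 -1.0e+00] jaw yaw deg -35.88 F [-3.7   1.27 17.24] M [0.5  1.03 0.03] open 13.8 q [-0.3   0.37  1.84  0.    0.93  0.32]
```

>>> step_arm --pt "-1 0 15 0 0.002 0 5" --pt "-1 0 38 0 0.002 0 5" --pt "-13 -35 38 0 0.002 0 5" --pt "-28 -75 38 0 0.002 0 5" --pt "-43 -115 38 0 0.002 0 5" --pt "-57 -150 38 0 0.002 0 5" --pt "-67 -177.7 38 0 0.002 0 5" --pt "-67 -177.7 38 0 0.002 0 5"

```text
clock: 8.35
eef_pos: [474.4, -347.0, 179.6]
tcp_rot: [-0.126, 1.57, -0.755]
contact_force: [-0.1, 0.6, -0.1]
opening: 0.162
```

Run:
```python
from h import *
s,R=st(); print(level(R,-36).round(4))
s0=np.load("scene0.npz")["p"]
p,d=vision.grab_frame("scene"); s,R=st()
c=np.hstack([p[230:325,145:225,::-1],s0[230:325,145:225,::-1]])
cv2.imwrite("pics/back.png",cv2.resize(c,None,fx=5,fy=5,interpolation=cv2.INTER_CUBIC))
```

```text
t 8.35 tcp [ 474.4 -347.   179.6] x [ 9.e-04 -9.e-04 -1.e+00] jaw yaw deg -36.02 F [-0.11  0.59 -0.13] M [-0.03  0.03  0.  ] open 13.8 q [-0.63  0.35  1.76 -0.    1.03 -0.01]
[0.0008 0.0009 0.0004]
t 8.4 tcp [ 474.7 -345.8  179.4] x [ 8.e-04 -2.e-04 -1.e+00] jaw yaw deg -35.98 F [-0.63 -0.25 -0.03] M [ 0.03 -0.03 -0.03] open 14.0 q [-0.63  0.35  1.77  0.    1.03 -0.  ]
```

View pics/back.png

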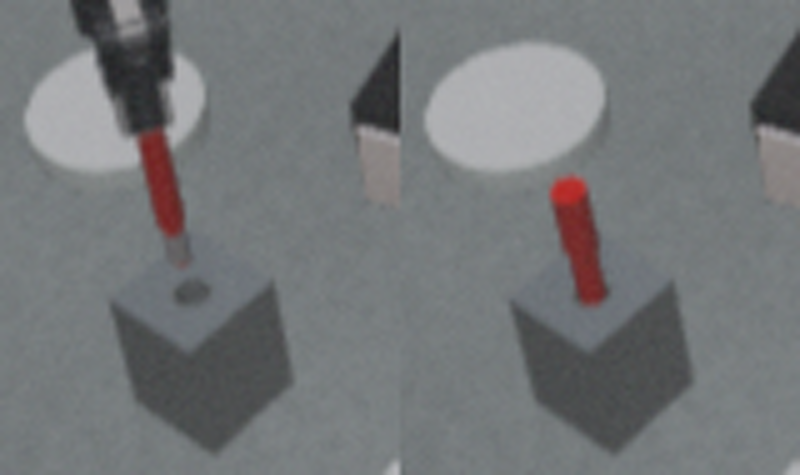

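Run:
```python
from h import *
print(ray("scene",(181.4,282.4),90),ray("scene",(183.2,288.6),70))
st()
```

```text
[[ 479.7465919  -347.82821888   90.        ]] [[ 480.30479321 -347.3573958    70.        ]]
t 8.4 tcp [ 474.7 -345.8  179.4] x [ 8.e-04 -2.e-04 -1.e+00] jaw yaw deg -35.98 F [-0.63 -0.25 -0.03] M [ 0.03 -0.03 -0.03] open 14.0 q [-0.63  0.35  1.77  0.    1.03 -0.  ]
```

>>> step_arm --pt "0.2 0.6 -8 0 0 0 5" --pt "0.2 0.6 -16 0 0 0 5" --pt "0.2 0.6 -26 0 0 0 5" --pt "0.2 0.6 -40 0 0 0 5" --pt "0.2 0.6 -55 0 0 0 5" --pt "0.2 0.6 -68 0 0 0 5" --pt "0.2 0.6 -77 0 0 0 5" --pt "0.2 0.6 -77 0 0 0 5"

```text
clock: 9.4
eef_pos: [474.5, -345.0, 101.6]
tcp_rot: [2.685, 1.57, 2.057]
contact_force: [-0.7, -0.3, 0.2]
opening: 0.163
```

Run:
```python
from h import *
s,R=st()
```

```text
t 9.4 tcp [ 474.5 -345.   101.6] x [-3.e-04  6.e-04 -1.e+00] jaw yaw deg -35.99 F [-0.68 -0.31  0.16] M [ 0.03 -0.01  0.02] open 13.9 q [-0.63  0.45  1.82  0.    0.87 -0.  ]
```

No contact force, so the stylus is in the hole. Next I lower it the last 2 mm, open, and rise.

>>> step_arm --pt "0 0 -1.5 0 0 0 5" --pt "0 0 -1.5 0 0 0 30" --pt "0 0 -1.5 0 0 0 85" --pt "0 0 -1.5 0 0 0 85" --pt "0 0 -1.5 0 0 0 85" --pt "0 0 0 0 0 0 85" --pt "0 0 25 0 0 0 85" --pt "0 0 60 0 0 0 85"

```text
clock: 10.4
eef_pos: [473.9, -344.6, 161.5]
tcp_rot: [3.043, 1.568, 2.414]
contact_force: [-0.4, -0.6, 0.5]
opening: 0.994
```

Run:
```python
from h import *
s,R=st(); s0=np.load("scene0.npz")["p"]
p,d=vision.grab_frame("scene"); s,R=st(); print(level(R,-10).round(3),level(R,-10.2).round(3))
c=np.hstack([p[230:325,145:225,::-1],s0[230:325,145:225,::-1]])
cv2.imwrite("pics/back2.png",cv2.resize(c,None,fx=5,fy=5,interpolation=cv2.INTER_CUBIC))
# scene rack measure
hs=cv2.cvtColor(p,cv2.COLOR_RGB2HSV); m=np.zeros((420,560),bool); m[155:190,310:345]=1
v,u=np.nonzero(m&(hs[...,1]<60)&(hs[...,2]>150)); print("handle px",len(u),u.min(),u.max(),v.min(),v.max())
c=p[150:210,285:370,::-1]; cv2.imwrite("pics/rk.png",cv2.resize(c,None,fx=9,fy=9,interpolation=cv2.INTER_CUBIC))
```

```text
t 10.4 tcp [ 473.9 -344.6  161.5] x [-0.0022  0.0019 -1.    ] jaw yaw deg -35.99 F [-0.4  -0.64  0.53] M [0.02 0.01 0.05] open 84.9 q [-0.63  0.37  1.78  0.    0.99 -0.  ]
t 10.45 tcp [ 476.1 -346.2  166.7] x [ 0.0035 -0.0022 -1.    ] jaw yaw deg -35.99 F [ 1.91 -0.6   4.41] M [-0.06 -0.09  0.  ] open 84.9 q [-0.63  0.36  1.78  0.    1.   -0.  ]
[0.001 0.004 0.454] [0.001 0.004 0.45 ]
handle px 52 322 333 161 168
```

View pics/back2.png

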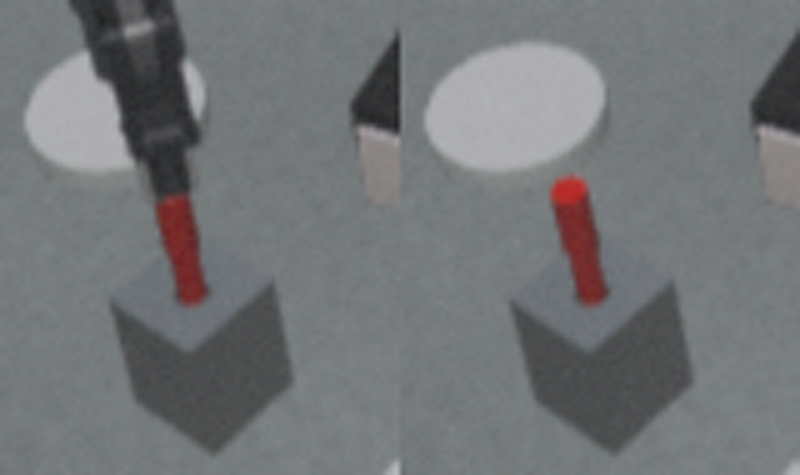

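View pics/rk.png

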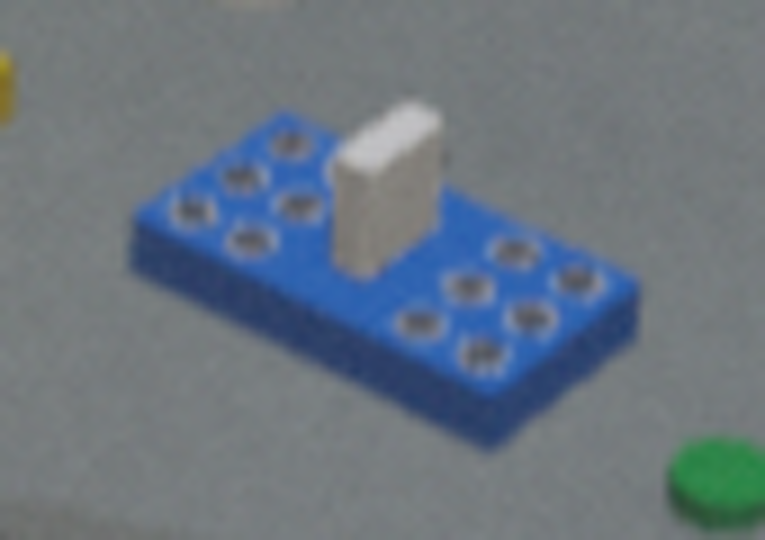

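The stylus stands in its hole exactly as before (right half is the first picture). The rack's handle top is at scene (328,165).

Run:
```python
from h import *
st()
print(ray("scene",(328,165.2),69), tri((193.07,191.9),(328,165.2)))
# rack top 4 corners in scene (crop/9+off) at z24
c=np.array([(133,213),(285,112),(638,283),(492,397)])/9+[285,150]
P=ray("scene",c,24); print(P.round(1),P.mean(0)); e=(P[2]-P[1]+P[3]-P[0])[:2]; print(np.degrees(np.arctan2(e[1],e[0])))
```

```text
t 10.45 tcp [ 476.1 -346.2  166.7] x [ 0.0035 -0.0022 -1.    ] jaw yaw deg -35.99 F [ 1.91 -0.6   4.41] M [-0.06 -0.09  0.  ] open 84.9 q [-0.63  0.36  1.78  0.    1.   -0.  ]
[[530.60774907 222.49138992  69.        ]] (array([526.83243331, 231.78832865,  62.34643838]), np.float64(0.9752218657323113))
[[450.  199.6  24. ]
 [464.9 277.2  24. ]
 [610.4 248.7  24. ]
 [596.7 171.   24. ]] [530.49271032 224.13397772  24.        ]
-11.04913255762401
```

>>> step_arm --pt "5 40 5 0 0 0.03 85" --pt "10 90 5 0 0 0.08 85" --pt "15 145 5 0 0 0.14 85" --pt "20 205 5 0 0 0.2 85" --pt "25 265 5 0 0 0.25 85" --pt "30 325 5 0 0 0.3 85" --pt "35 380 5 0 0 0.35 85" --pt "40 430 5 0 0 0.4 85"

```text
clock: 11.45
eef_pos: [516.2, 85.9, 172.0]
tcp_rot: [0.12, 1.566, -0.106]
contact_force: [0.1, -0.4, -0.7]
opening: 0.998
```

Run:
```python
from h import *
s,R=st(); print(level(R,-10.4).round(4), np.array([528.5,227.5,110])-s["eef_pos"])
```

```text
t 11.45 tcp [516.2  85.9 172. ] x [ 4.8e-03 -5.0e-04 -1.0e+00] jaw yaw deg -12.95 F [ 0.12 -0.36 -0.65] M [-0.01 -0.05  0.05] open 85.2 q [ 0.16  0.26  1.91 -0.    0.96  0.39]
[0.0004 0.0048 0.0444] [ 12.3317351  141.63984708 -61.96208804]
```

>>> step_arm --pt "4 45 0 0 0.004 0.02 85" --pt "8 90 -10 0 0.005 0.04 85" --pt "11 125 -30 0 0.005 0.044 85" --pt "12.3 141.6 -60 0 0.005 0.044 85" --pt "12.3 141.6 -70 0 0.005 0.044 85" --pt "12.3 141.6 -72 0 0.005 0.044 85" --pt "12.3 141.6 -72 0 0.005 0.044 85" --pt "12.3 141.6 -72 0 0.005 0.044 85"

```text
clock: 12.45
eef_pos: [529.1, 227.0, 101.0]
tcp_rot: [0.281, 1.57, 0.098]
contact_force: [0.3, -0.1, 0.3]
opening: 0.996
```

Run:
```python
from h import *
s,R=st(); print(level(R,-10.4).round(4))
for n,(x,y,w,h) in (("scene",(270,90,130,130)),("top",(140,140,130,130))):
    p,d=vision.grab_frame(n)
    cv2.imwrite(f"pics/rh_{n}.png",cv2.resize(p[y:y+h,x:x+w,::-1],None,fx=4.5,fy=4.5,interpolation=cv2.INTER_CUBIC))
```

```text
t 12.45 tcp [529.1 227.  101. ] x [ 1.2e-03  1.0e-04 -1.0e+00] jaw yaw deg -10.48 F [ 0.3  -0.14  0.27] M [-0.06 -0.02  0.  ] open 85.0 q [ 0.4   0.43  1.85 -0.    0.86  0.59]
[-0.0001  0.0012  0.0013]
```

View pics/rh_scene.png

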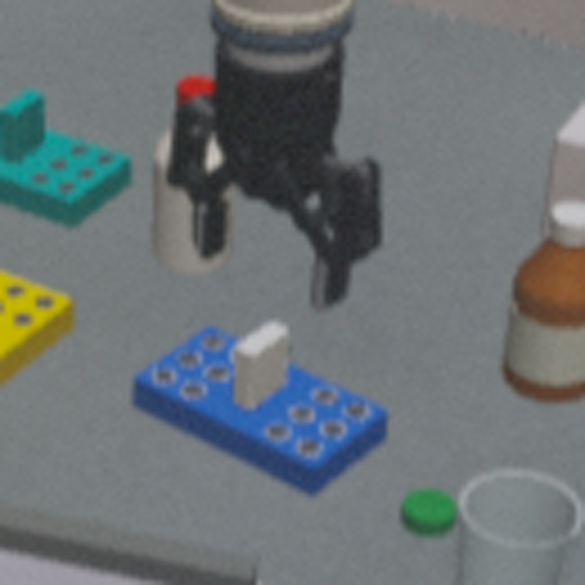

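View pics/rh_top.png

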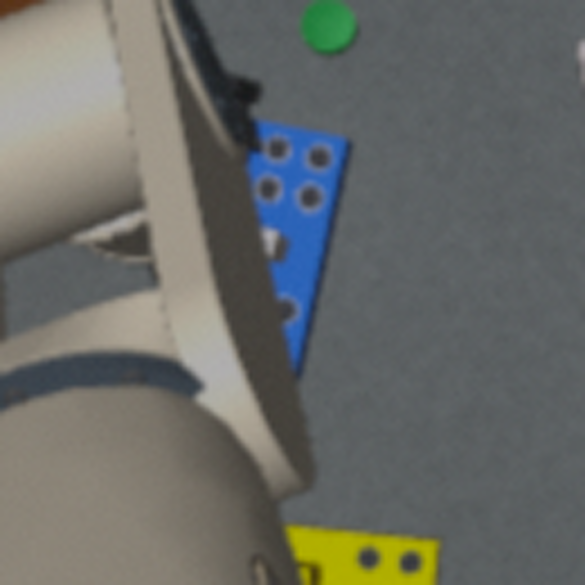

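Run:
```python
from h import *
f=lambda a:np.array(a)/4.5+[270,90]
for z in(112,114): print(ray("scene",f((268.5,277)),z))
print(ray("scene",f((263,337)),69))
j=np.array([np.cos(-.183),np.sin(-.183),0]);t=np.array([529.1,227,114])
for s in(-1,1): print((proj("scene",t+s*42*j)[0]-[270,90])*4.5, (proj("scene",t+s*50*j)[0]-[270,90])*4.5)
```

```text
[[530.50535721 228.82376507 112.        ]]
[[531.85779856 226.02449702 114.        ]]
[[530.97841462 224.5415883   69.        ]]
[213.4184666  251.72143448] [203.72762825 247.36247735]
[318.98804053 299.20682538] [329.4205537  303.89938922]
```

>>> step_arm --pt "-0.5 -1.5 -15 0 0.001 0.001 85" --pt "-0.5 -1.5 -35 0 0.001 0.001 85" --pt "-0.5 -1.5 -55 0 0.001 0.001 85" --pt "-0.5 -1.5 -65 0 0.001 0.001 85" --pt "-0.5 -1.5 -68 0 0.001 0.001 60" --pt "-0.5 -1.5 -68 0 0.001 0.001 30" --pt "-0.5 -1.5 -68 0 0.001 0.001 10" --pt "-0.5 -1.5 -68 0 0.001 0.001 10" --force 50

```text
clock: 13.55
eef_pos: [528.7, 225.9, 33.5]
tcp_rot: [0.834, 1.57, 0.652]
contact_force: [-0.7, 1.2, -2.9]
opening: 0.183
```

>>> step_arm --pt "0 0 0 0 0 0 10" --pt "0 0 0 0 0 0 10" --pt "0 0 0 0 0 0 10" --pt "0 0 0 0 0 0 10" --pt "0 0 0 0 0 0 10" --pt "0 0 0 0 0 0 10" --pt "0 0 0 0 0 0 10" --pt "0 0 0 0 0 0 10"

```text
clock: 14.55
eef_pos: [528.5, 225.9, 33.4]
tcp_rot: [1.041, 1.57, 0.86]
contact_force: [-2.4, -1.3, 1.0]
opening: 0.178
```

Run:
```python
from h import *
s,R=st(); 
p,d=vision.grab_frame("scene"); x,y,w,h=270,90,130,130
cv2.imwrite(f"pics/rg.png",cv2.resize(p[y:y+h,x:x+w,::-1],None,fx=4.5,fy=4.5,interpolation=cv2.INTER_CUBIC))
```

```text
t 14.55 tcp [528.5 225.9  33.4] x [ 3.e-04  3.e-04 -1.e+00] jaw yaw deg -10.4 F [-2.43 -1.32  0.97] M [-0.11  0.34 -0.  ] open 15.2 q [0.4  0.53 1.88 0.   0.73 0.58]
```

View pics/rg.png

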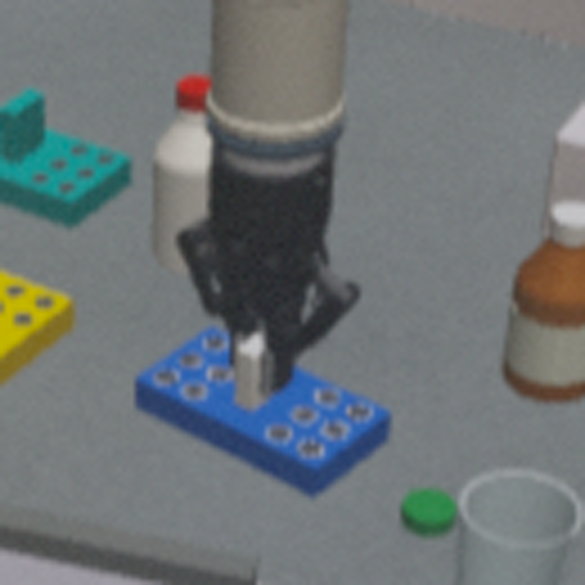

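>>> step_arm --pt "0 0 5 0 0 0 10" --pt "0 0 20 0 0 0 10" --pt "0 0 50 0 0 0 10" --pt "0 0 80 0 0 0.05 10" --pt "0 -10 105 0 0 0.12 10" --pt "-1 -40 120 0 0 0.2 10" --pt "-2 -70 120 0 0 0.26 10" --pt "-3 -100 120 0 0 0.32 10" --force 60

```text
clock: 15.6
eef_pos: [525.8, 125.1, 154.8]
tcp_rot: [0.208, 1.569, 0.348]
contact_force: [-0.6, -0.2, -4.4]
opening: 0.178
```

Run:
```python
from h import *
s,R=st(); print(level(R,12.1).round(4))
print("slot scene",ray("scene",(286,226.8),65)[0],"pin",ray("scene",(210+483/6,180+284/6),70)[0])
p=np.load("scene0.npz")["p"][190:300,205:345,::-1]
cv2.imwrite("pics/shk.png",cv2.resize(p,None,fx=5.5,fy=5.4,interpolation=cv2.INTER_CUBIC))
p=np.load("top0.npz")["p"][125:245,260:370,::-1]
cv2.imwrite("pics/shkt.png",cv2.resize(p,None,fx=5,fy=5,interpolation=cv2.INTER_CUBIC))
```

```text
t 15.6 tcp [525.8 125.1 154.8] x [ 2.e-03  7.e-04 -1.e+00] jaw yaw deg 8.06 F [-0.56 -0.18 -4.43] M [-0.06 -0.05 -0.02] open 15.2 q [0.23 0.31 1.89 0.   0.94 0.09]
[-0.0008  0.0019  0.0704]
slot scene [563.05203445 -61.87870861  65.        ] pin [576.51019618 -62.59511447  70.        ]
```

View pics/shk.png

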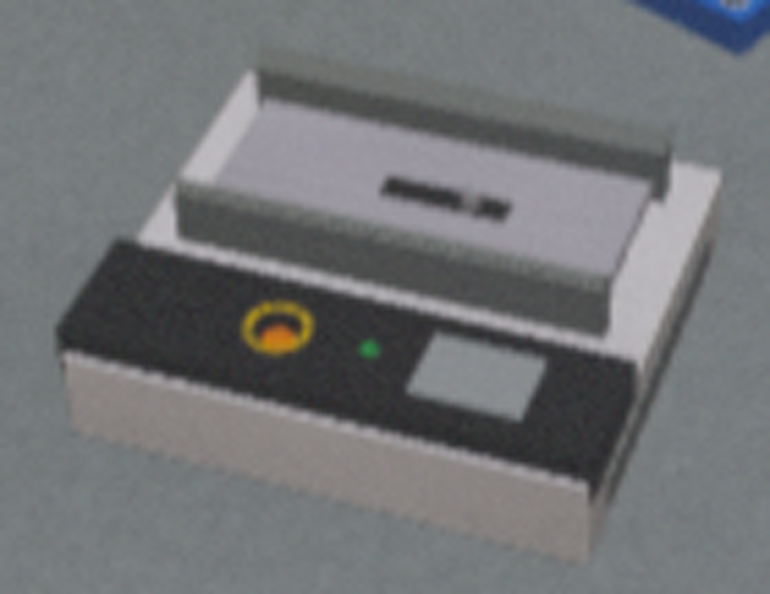

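View pics/shkt.png

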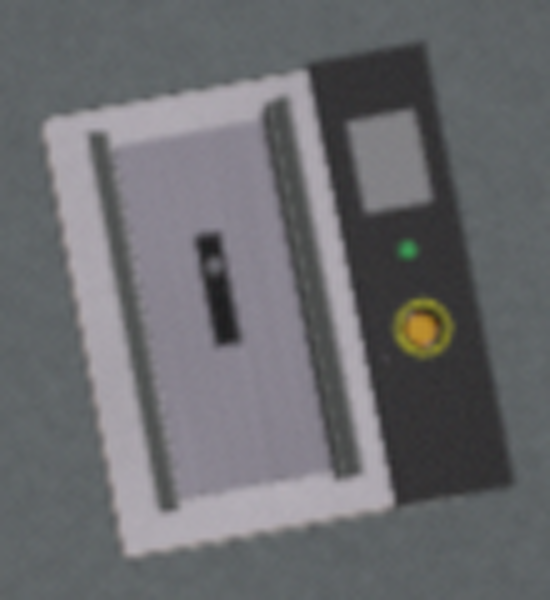

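Run:
```python
from h import *
def ang(a,b): d=(b-a)[:2]; return round(np.degrees(np.arctan2(d[1],d[0])),2), round(np.linalg.norm(d),1)
c=np.array([(128,555),(45,123),(425,42),(512,485)])/5+[260,125]
P=ray("top",c,65); print(P.round(1)); print(ang(P[0],P[1]),ang(P[3],P[2]),ang(P[3],P[0]),ang(P[2],P[1]),P.mean(0))
k=np.array([5.5,5.4])
c=np.array([(62,350),(590,484),(718,172)])/k+[205,190]
P=ray("scene",c,65); print(P.round(1)); print(ang(P[0],P[1]),ang(P[1],P[2]),"centre",(P[0]+P[2])/2)
# front bottom edge of front face z=0
c=np.array([(72,430),(588,557)])/k+[205,190]; P=ray("scene",c,0);print(ang(*P),P)
# slot ends top / scene
c=np.array([(209,235),(228,345)])/5+[260,125]; P=ray("top",c,65); print("slot top",ang(P[1],P[0]),P.mean(0)); print("pin",ray("top",np.array((213,263))/5+[260,125],72))
c=np.array([(385,187),(508,210)])/k+[205,190]; P=ray("scene",c,65); print("slot scene",ang(*P),P.mean(0)); print("pin",ray("scene",np.array((473,203))/k+[205,190],72))
# fence ends
c=np.array([(178,186),(610,283)])/k+[205,190]; P=ray("scene",c,89); print("fence near top edge",ang(*P),P)
```

```text
[[ 417.2  -14.5   65. ]
 [ 644.6   34.6   65. ]
 [ 692.8 -166.3   65. ]
 [ 458.5 -214.    65. ]]
(np.float64(12.18), np.float64(232.6)) (np.float64(11.52), np.float64(239.2)) (np.float64(101.68), np.float64(203.7)) (np.float64(103.5), np.float64(206.5)) [553.27268945 -90.05644438  65.        ]
[[ 474.9 -227.2   65. ]
 [ 702.4 -179.1   65. ]
 [ 659.5   16.9   65. ]]
(np.float64(11.94), np.float64(232.6)) (np.float64(102.34), np.float64(200.7)) centre [ 567.18954983 -105.12614757   65.        ]
(np.float64(13.04), np.float64(236.9)) [[ 464.03471037 -217.64207054    0.        ]
 [ 694.80873674 -164.21441706    0.        ]]
slot top (np.float64(10.79), np.float64(59.2)) [557.53495887 -59.04947304  65.        ]
pin [[570.70291755 -55.5237041   72.        ]]
slot scene (np.float64(14.95), np.float64(57.6)) [563.19351119 -61.56542307  65.        ]
pin [[579.20567769 -64.66565239  72.        ]]
fence near top edge (np.float64(12.41), np.float64(197.1)) [[ 471.94443366 -137.22421431   89.        ]
 [ 664.45320189  -94.85765028   89.        ]]
```

>>> step_arm --pt "-1 -30 0 0 0.002 0.03 10" --pt "-3 -65 0 0 0.002 0.07 10" --pt "-5 -100 0 0 0.002 0.07 10" --pt "-7 -135 0 0 0.002 0.07 10" --pt "-8 -165 -4 0 0.002 0.07 10" --pt "-9 -185 -10 0 0.002 0.07 10" --pt "-9.6 -194 -18 0 0.002 0.07 10" --pt "-9.6 -194 -20 0 0.002 0.07 10"

```text
clock: 16.6
eef_pos: [516.0, -69.0, 134.7]
tcp_rot: [1.706, 1.57, 1.915]
contact_force: [1.0, 0.4, -3.6]
opening: 0.182
```

Run:
```python
from h import *
for n,(x,y,w,h) in (("scene",(190,160,150,110)),("top",(230,130,150,110))):
    p,d=vision.grab_frame(n); np.savez(n+"3.npz",p=p,d=d)
    cv2.imwrite(f"pics/nb_{n}.png",cv2.resize(p[y:y+h,x:x+w,::-1],None,fx=5,fy=5,interpolation=cv2.INTER_CUBIC))
s,R=st(); print(level(R,12.1).round(4))
```

```text
t 16.7 tcp [516.2 -68.3 134.8] x [-4.0e-04  1.2e-03 -1.0e+00] jaw yaw deg 12.08 F [-1.02  0.31 -3.82] M [-0.   -0.06 -0.  ] open 15.3 q [-0.14  0.31  1.94  0.    0.89 -0.35]
[-0.0012 -0.0004  0.0004]
```

View pics/nb_scene.png

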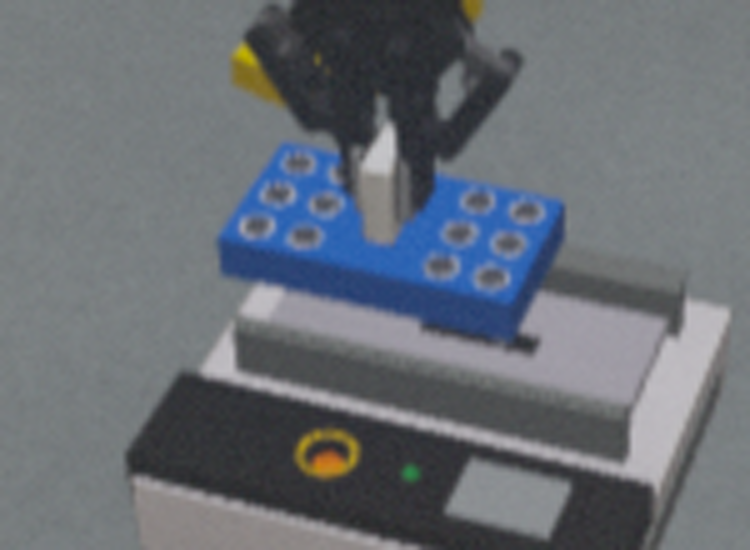

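View pics/nb_top.png

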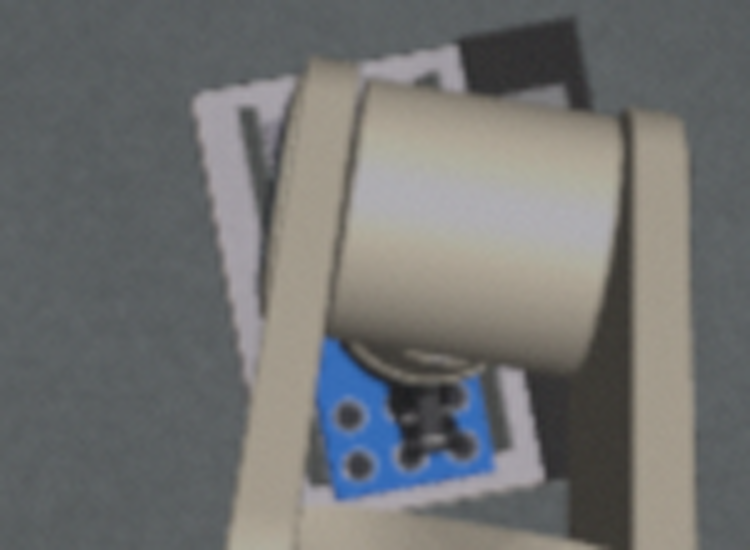

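Run:
```python
from h import *
a=np.radians(12.1); ex=np.array([np.cos(a),np.sin(a)]); ey=np.array([-np.sin(a),np.cos(a)])
def loc(P,slot): d=np.atleast_2d(P)[:,:2]-slot; return np.c_[d@ex+10,d@ey].round(1)
ss=np.array([563.1,-61.7]); 
f=lambda a:np.array(a,float)/5+[190,160]
P=ray("scene",f([(288,145),(220,240),(517,308),(563,203)]),125.4); print("scene top corners",P.round(1),"centre",P.mean(0)); print(loc(P,ss),loc(P.mean(0),ss))
e=(P[3]-P[0]+P[2]-P[1]); print(np.degrees(np.arctan2(e[1],e[0])))
P=ray("scene",f([(222,274),(514,341)]),101.4); print("bot edge",loc(P,ss), np.degrees(np.arctan2(*(P[1]-P[0])[1::-1])))
# fence top edges scene: near fence outer top edge ends, far fence top
P=ray("scene",f([(238,318),(632,407)]),89); print("near fence top",loc(P,ss))
P=ray("scene",f([(685,270)]),89); print("far fence top end",loc(P,ss))
st_=np.array([558.3,-58.0]); g=lambda a:np.array(a,float)/5+[230,130]
P=ray("top",g([(340,500),(495,470)]),125.4); print("top near edge",P.round(1),loc(P,st_),loc(P.mean(0),st_))
P=ray("top",g([(308,487),(325,483),(493,452),(513,447)]),82); print("top fences ends",loc(P,st_))
```

```text
scene top corners [[ 441.4  -47.   125.4]
 [ 456.6 -125.   125.4]
 [ 604.2  -94.6  125.4]
 [ 583.8  -17.   125.4]] centre [521.5020061  -70.91106606 125.4       ]
[[-105.9   39.8]
 [-107.4  -39.6]
 [  43.2  -40.8]
 [  39.6   39.4]] [[-32.6  -0.3]]
11.789695409632474
bot edge [[-109.6  -37.2]
 [  40.6  -37.6]] 11.937295596747019
near fence top [[-95.7 -51.7]
 [102.3 -50.1]]
far fence top end [[99.1 51.5]]
top near edge [[ 432.1  -43.8  125.4]
 [ 448.8 -119.9  125.4]] [[-110.4   40.4]
 [-110.1  -37.6]] [[-110.2    1.4]]
top fences ends [[-100.2   53.1]
 [ -99.8   44.1]
 [-100.2  -43.8]
 [ -99.6  -54.4]]
```

>>> step_arm --pt "0.2 -0.8 -4 0 0 0 10" --pt "0.2 -0.8 -8 0 0 0 10" --pt "0.2 -0.8 -12 0 0 0 10" --pt "0.2 -0.8 -15 0 0 0 10" --pt "0.2 -0.8 -18 0 0 0 10" --pt "0.2 -0.8 -21 0 0 0 10" --pt "0.2 -0.8 -23 0 0 0 10" --pt "0.2 -0.8 -23 0 0 0 10"

```text
clock: 17.7
eef_pos: [516.2, -69.2, 111.6]
tcp_rot: [1.85, 1.569, 2.061]
contact_force: [0.5, 0.3, -4.2]
opening: 0.179
```

Run:
```python
from h import *
for n,(x,y,w,h) in (("scene",(190,160,150,110)),("top",(230,130,150,110))):
    p,d=vision.grab_frame(n); np.savez(n+"4.npz",p=p,d=d)
    cv2.imwrite(f"pics/nc_{n}.png",cv2.resize(p[y:y+h,x:x+w,::-1],None,fx=5,fy=5,interpolation=cv2.INTER_CUBIC))
s,R=st(); print(level(R,12.1).round(4))
```

```text
t 17.8 tcp [516.4 -69.2 111.8] x [-3.0e-04  1.1e-03 -1.0e+00] jaw yaw deg 12.07 F [ 0.82  0.71 -4.47] M [0.   0.04 0.  ] open 15.4 q [-0.14  0.35  1.96  0.    0.84 -0.35]
[-0.0011 -0.0003  0.0004]
```

View pics/nc_scene.png

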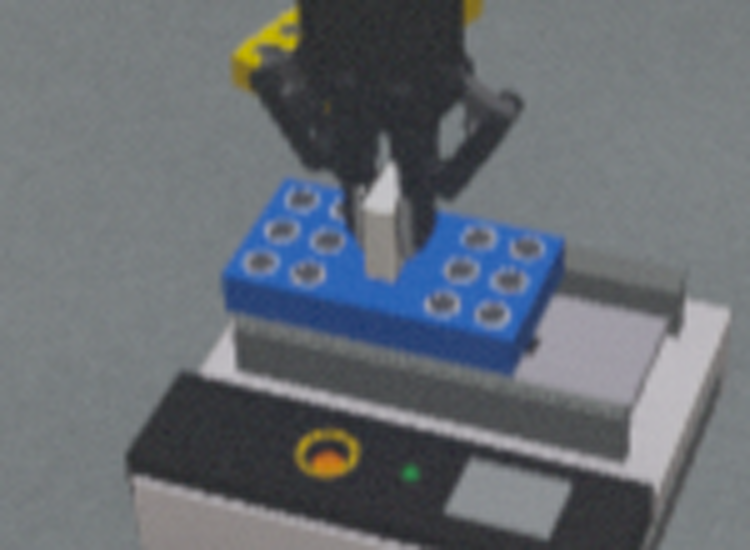

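View pics/nc_top.png

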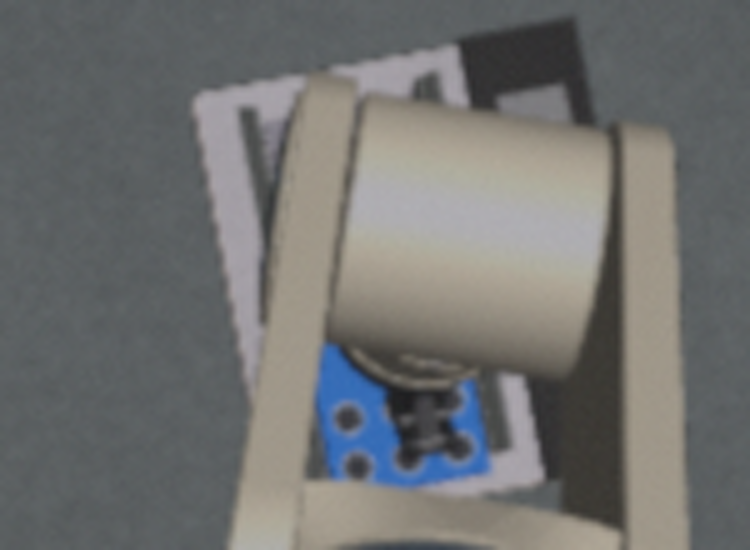

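Run:
```python
from h import *
a=np.radians(12.1); ex=np.array([np.cos(a),np.sin(a)]); ey=np.array([-np.sin(a),np.cos(a)])
def loc(P,slot): d=np.atleast_2d(P)[:,:2]-slot; return np.c_[d@ex+10,d@ey].round(1)
ss=np.array([563.1,-61.7]); f=lambda a:np.array(a,float)/5+[190,160]
P=ray("scene",f([(291,180),(226,274),(518,344),(564,238)]),102.4); print(loc(P,ss),loc(P.mean(0),ss))
g=lambda a:np.array(a,float)/5+[230,130]; s2=np.array([558.3,-58.])
P=ray("top",g([(319,390),(333,482),(491,472),(480,400)]),102.4); print(loc(P,s2))
```

```text
[[-106.2   40.5]
 [-107.2  -37.6]
 [  43.4  -40. ]
 [  39.9   40.7]] [[-32.5   0.9]]
[[ -53.5   39.1]
 [-100.5   41. ]
 [-110.4  -38.2]
 [ -73.6  -39.9]]
```

>>> step_arm --pt "0 -0.5 -1 0 0 0 10" --pt "0 -0.5 -2 0 0 0 10" --pt "0 -0.5 -3 0 0 0 10" --pt "0 -0.5 -4 0 0 0 10" --pt "0 -0.5 -5 0 0 0 10" --pt "0 -0.5 -5 0 0 0 10" --pt "0 -0.5 -5 0 0 0 10" --pt "0 -0.5 -5 0 0 0 10"

```text
clock: 18.8
eef_pos: [516.4, -69.7, 107.1]
tcp_rot: [1.443, 1.57, 1.653]
contact_force: [-4.1, -0.6, 6.4]
opening: 0.181
```

Run:
```python
from h import *
s,R=st()
```

```text
t 18.8 tcp [516.4 -69.7 107.1] x [-1.0e-04  1.1e-03 -1.0e+00] jaw yaw deg 12.08 F [-4.08 -0.63  6.36] M [0.04 0.23 0.04] open 15.5 q [-0.14  0.35  1.96  0.    0.83 -0.35]
```

>>> step_arm --pt "0 0 0 0 0 0 17" --pt "0 0 0 0 0 0 19" --pt "0 0 0 0 0 0 22" --pt "0 0 0 0 0 0 25" --pt "0 0 0 0 0 0 25" --pt "0 0 0 0 0 0 25" --pt "0 0 0 0 0 0 25" --pt "0 0 0 0 0 0 25" --force 20

```text
clock: 19.8
eef_pos: [516.5, -69.7, 107.1]
tcp_rot: [1.369, 1.57, 1.579]
contact_force: [-0.5, -1.0, 0.8]
opening: 0.295
```

Run:
```python
from h import *
s,R=st()
for n,(x,y,w,h) in (("scene",(190,160,150,110)),):
    p,d=vision.grab_frame(n); np.savez(n+"5.npz",p=p,d=d)
    cv2.imwrite(f"pics/nd_{n}.png",cv2.resize(p[y:y+h,x:x+w,::-1],None,fx=5,fy=5,interpolation=cv2.INTER_CUBIC))
```

```text
t 19.8 tcp [516.5 -69.7 107.1] x [-0.      0.0011 -1.    ] jaw yaw deg 12.08 F [-0.55 -1.04  0.8 ] M [0.02 0.02 0.01] open 25.2 q [-0.14  0.35  1.96  0.    0.83 -0.35]
```

View pics/nd_scene.png

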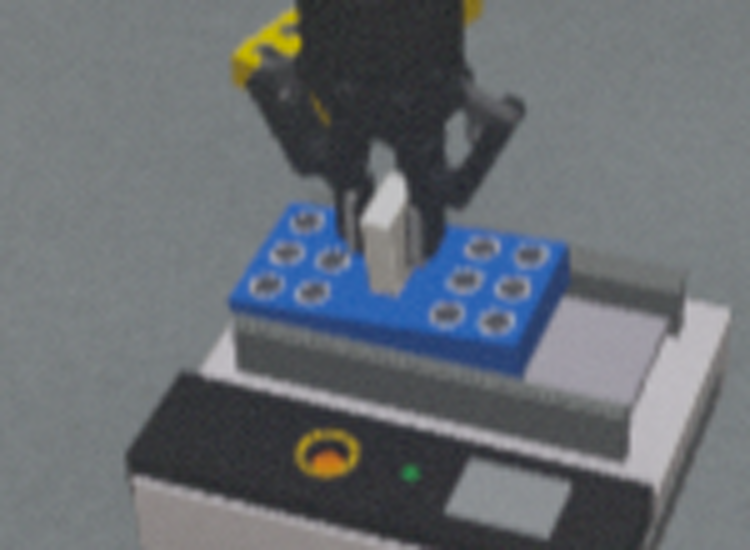

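>>> step_arm --pt "4.9 1 -4 0 0 0 25" --pt "9.8 2.1 -4 0 0 0 25" --pt "14.7 3.1 -4 0 0 0 25" --pt "19.6 4.2 -4 0 0 0 25" --pt "24.4 5.2 -4 0 0 0 25" --pt "29.3 6.3 -4 0 0 0 25" --pt "34.2 7.3 -4 0 0 0 25" --pt "39.1 8.4 -4 0 0 0 25"

```text
clock: 20.85
eef_pos: [556.0, -61.2, 103.0]
tcp_rot: [1.09, 1.57, 1.301]
contact_force: [-1.8, 0.4, 1.6]
opening: 0.293
```

Run:
```python
from h import *
s,R=st()
for n,(x,y,w,h) in (("scene",(190,160,150,110)),):
    p,d=vision.grab_frame(n); np.savez(n+"6.npz",p=p,d=d)
    cv2.imwrite(f"pics/ne_{n}.png",cv2.resize(p[y:y+h,x:x+w,::-1],None,fx=5,fy=5,interpolation=cv2.INTER_CUBIC))
```

```text
t 20.85 tcp [556.  -61.2 103. ] x [ 3.0e-04  1.1e-03 -1.0e+00] jaw yaw deg 12.08 F [-1.8   0.39  1.57] M [-0.05  0.16 -0.03] open 25.1 q [-0.11  0.41  1.88  0.    0.85 -0.32]
```

View pics/ne_scene.png

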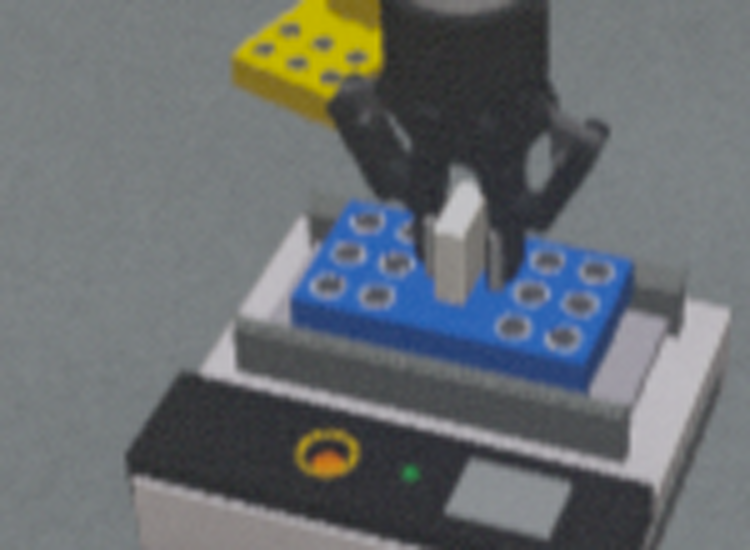

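>>> step_arm --pt "2 0.4 0 0 0 0 25" --pt "4 0.8 0 0 0 0 25" --pt "5.5 1.2 0 0 0 0 25" --pt "7 1.5 0 0 0 0 25" --pt "8.5 1.8 0 0 0 0 25" --pt "10 2.1 0 0 0 0 25" --pt "10 2.1 0 0 0 0 25" --pt "10 2.1 0 0 0 0 25"

```text
clock: 21.9
eef_pos: [566.8, -59.0, 103.1]
tcp_rot: [0.495, 1.569, 0.705]
contact_force: [-0.9, -0.9, -1.0]
opening: 0.29
```

Run:
```python
from h import *
s,R=st()
for n,(x,y,w,h) in (("scene",(190,160,150,110)),):
    p,d=vision.grab_frame(n); np.savez(n+"7.npz",p=p,d=d)
    cv2.imwrite(f"pics/nf_{n}.png",cv2.resize(p[y:y+h,x:x+w,::-1],None,fx=5,fy=5,interpolation=cv2.INTER_CUBIC))
```

```text
t 21.9 tcp [566.8 -59.  103.1] x [ 0.0013  0.0011 -1.    ] jaw yaw deg 12.08 F [-0.88 -0.89 -1.02] M [ 0.01  0.23 -0.05] open 24.8 q [-0.11  0.42  1.86  0.    0.86 -0.32]
```

View pics/nf_scene.png

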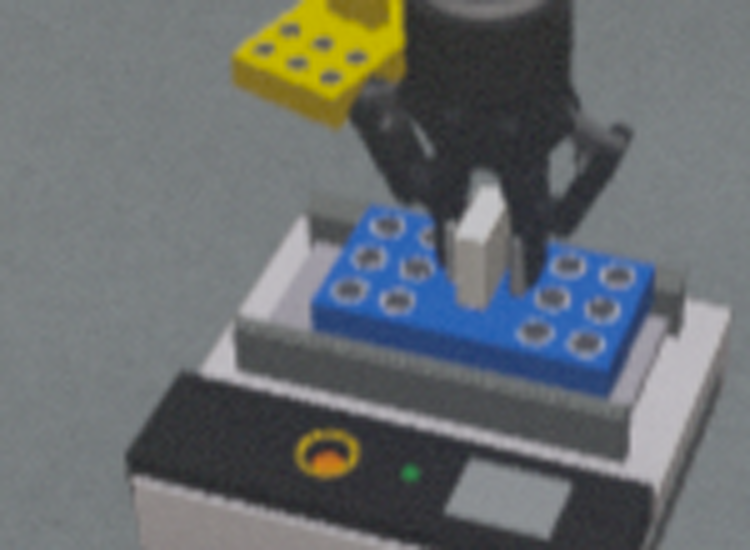

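Still tilted and riding on the pin: the far end of the rack stands high against the fence. I'll keep sliding.

>>> step_arm --pt "1 0.2 0 0 0 0 25" --pt "2 0.4 0 0 0 0 25" --pt "3 0.6 0 0 0 0 25" --pt "4 0.8 0 0 0 0 25" --pt "5 1 0 0 0 0 25" --pt "6 1.2 0 0 0 0 25" --pt "6 1.2 0 0 0 0 25" --pt "6 1.2 0 0 0 0 25"

```text
clock: 22.95
eef_pos: [573.1, -57.8, 103.2]
tcp_rot: [0.305, 1.569, 0.516]
contact_force: [-0.3, -0.1, -0.1]
opening: 0.293
```

Run:
```python
from h import *
s,R=st()
for n,(x,y,w,h) in (("scene",(190,160,150,110)),):
    p,d=vision.grab_frame(n); np.savez(n+"8.npz",p=p,d=d)
    cv2.imwrite(f"pics/ng_{n}.png",cv2.resize(p[y:y+h,x:x+w,::-1],None,fx=5,fy=5,interpolation=cv2.INTER_CUBIC))
```

```text
t 22.95 tcp [573.1 -57.8 103.2] x [ 0.0019  0.0011 -1.    ] jaw yaw deg 12.08 F [-0.25 -0.12 -0.06] M [-0.01 -0.   -0.  ] open 25.0 q [-0.1   0.43  1.85  0.    0.86 -0.32]
```

View pics/ng_scene.png

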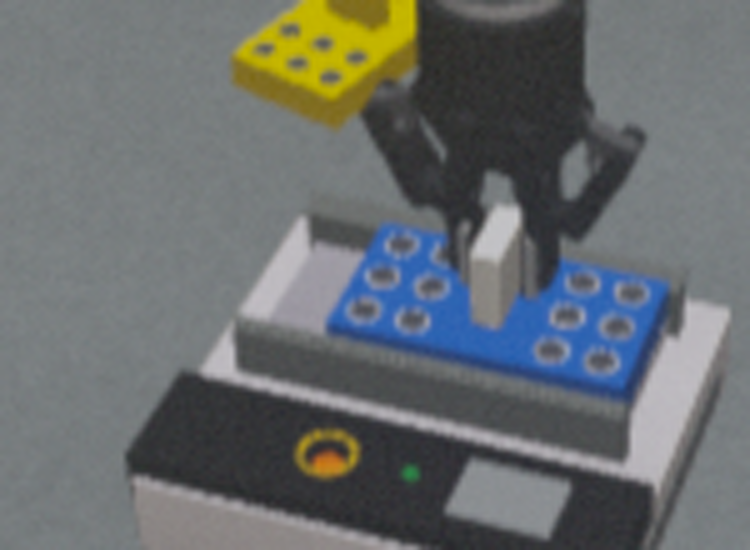

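The rack dropped flat: the force vanished and its top now lies low between the fences. Now I grip the handle and press.

>>> step_arm --pt "0 0 0 -0.001 0.002 0 18" --pt "0 0 0 -0.001 0.002 0 10" --pt "0 0 0 -0.001 0.002 0 10" --pt "0 0 0 -0.001 0.002 0 10" --pt "0 0 0 -0.001 0.002 0 10" --pt "0 0 -1 -0.001 0.002 0 10" --pt "0 0 -2 -0.001 0.002 0 10" --pt "0 0 -2 -0.001 0.002 0 10" --force 70

```text
clock: 24.0
eef_pos: [573.1, -57.8, 101.3]
tcp_rot: [2.566, 1.571, 2.777]
contact_force: [-3.0, -0.1, 5.7]
opening: 0.174
```

Run:
```python
from h import *
s,R=st(); print(level(R,12.1).round(4))
f=lambda a:np.array(a,float)/5+[190,160]
a=np.radians(12.1); ex=np.array([np.cos(a),np.sin(a)]); ey=np.array([-np.sin(a),np.cos(a)])
def loc(P,slot): d=np.atleast_2d(P)[:,:2]-slot; return np.c_[d@ex+10,d@ey].round(1)
P=ray("scene",f([(382,222),(328,328),(630,396),(670,283)]),89); print(loc(P,[563.1,-61.7]),loc(P.mean(0),[563.1,-61.7]))
```

```text
t 24.0 tcp [573.1 -57.8 101.3] x [-2.e-04  1.e-04 -1.e+00] jaw yaw deg 12.08 F [-3.03 -0.07  5.71] M [-0.02  0.52 -0.01] open 14.8 q [-0.1   0.43  1.85  0.    0.86 -0.31]
[-0.0001 -0.0002  0.0004]
[[-56.3  38.8]
 [-51.6 -44.5]
 [ 99.3 -43.4]
 [ 94.8  39.7]] [[21.6 -2.3]]
```

>>> step_arm --pt "-0.5 -0.1 0 0 0 0 10" --pt "-1 -0.2 -1 0 0 0 10" --pt "-1 -0.2 -2 0 0 0 10" --pt "-1 -0.2 -3 0 0 0 10" --pt "-1 -0.2 -3.5 0 0 0 10" --pt "-1 -0.2 -4 0 0 0 10" --pt "-1 -0.2 -4 0 0 0 10" --pt "-1 -0.2 -4 0 0 0 10"

```text
clock: 25.0
eef_pos: [573.1, -57.8, 98.4]
tcp_rot: [-0.084, 1.569, 0.126]
contact_force: [-2.1, 1.6, 12.8]
opening: 0.172
```

Run:
```python
from h import *
s,R=st()
```

```text
t 25.0 tcp [573.1 -57.8  98.4] x [ 1.9e-03  2.0e-04 -1.0e+00] jaw yaw deg 12.07 F [-2.09  1.6  12.8 ] M [0.26 0.62 0.04] open 14.7 q [-0.1   0.44  1.85  0.    0.86 -0.31]
```

>>> step_arm --pt "0 0 -1 0 0.001 0 10" --pt "0 0 -1.5 0 0.002 0 10" --pt "0 0 -2 0 0.002 0 10" --pt "0 0 -2.5 0 0.002 0 10" --pt "0 0 -2.5 0 0.002 0 10" --pt "0 0 -2.5 0 0.002 0 10" --pt "0 0 -2.5 0 0.002 0 10" --pt "0 0 -2.5 0 0.002 0 10"

```text
clock: 26.0
eef_pos: [573.3, -57.8, 98.2]
tcp_rot: [0.144, 1.57, 0.354]
contact_force: [-11.1, 1.4, 29.5]
opening: 0.181
```

Run:
```python
from h import *
s,R=st()
for n,(x,y,w,h) in (("scene",(190,160,150,110)),):
    p,d=vision.grab_frame(n); np.savez(n+"9.npz",p=p,d=d)
    cv2.imwrite(f"pics/nh_{n}.png",cv2.resize(p[y:y+h,x:x+w,::-1],None,fx=5,fy=5,interpolation=cv2.INTER_CUBIC))
    cv2.imwrite(f"pics/full.png",p[...,::-1])
st()
```

```text
t 26.0 tcp [573.3 -57.8  98.2] x [ 5.e-04  2.e-04 -1.e+00] jaw yaw deg 12.07 F [-11.1    1.43  29.53] M [0.15 2.06 0.02] open 15.4 q [-0.1   0.44  1.85  0.    0.86 -0.31]
t 26.05 tcp [573.2 -57.8  98.2] x [ 5.e-04  2.e-04 -1.e+00] jaw yaw deg 12.07 F [-10.67   1.02  29.67] M [0.15 2.07 0.02] open 14.9 q [-0.1   0.44  1.85  0.    0.86 -0.31]
```

View pics/nh_scene.png

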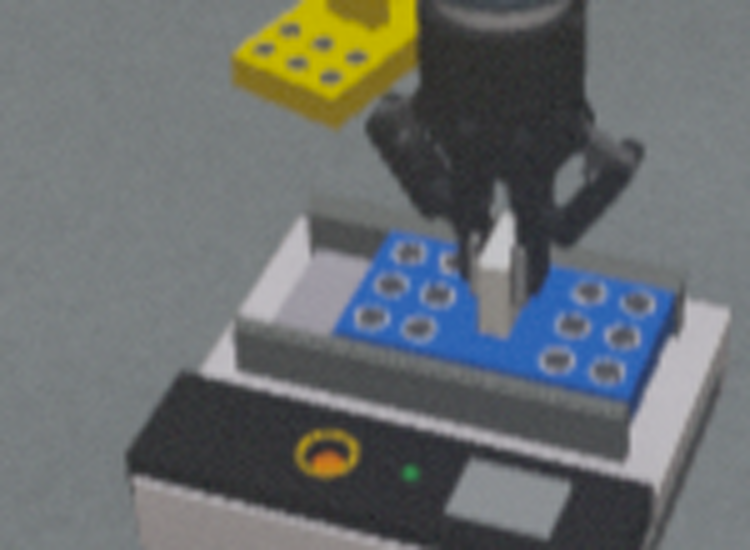

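View pics/full.png

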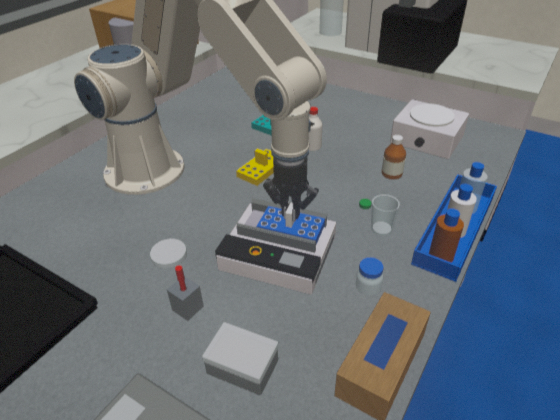

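Run:
```python
from h import *
a=np.radians(12.1); ex=np.array([np.cos(a),np.sin(a)]); ey=np.array([-np.sin(a),np.cos(a)])
def loc(P,slot): d=np.atleast_2d(P)[:,:2]-slot; return np.c_[d@ex+10,d@ey].round(1)
f=lambda a:np.array(a,float)/5+[190,160]
P=ray("scene",f([(390,232),(335,333),(633,402),(677,293)]),84); print(loc(P,[563.1,-61.7]),loc(P.mean(0),[563.1,-61.7]))
for k in (6,8,9):
    z=np.load(f"scene{k}.npz"); C=cloud("scene",z["d"]); hs=cv2.cvtColor(z["p"],cv2.COLOR_RGB2HSV)
    m=cv2.inRange(hs,(100,150,110),(125,255,255))>0; b=np.zeros_like(m); b[195:245,245:330]=1; m&=b&(z["d"]>0)
    Q=C[m]; L=np.c_[(Q[:,:2]-[563.1,-61.7])@ex+10,(Q[:,:2]-[563.1,-61.7])@ey]
    A=np.c_[L,np.ones(len(L))]; w=np.ones(len(Q),bool)
    for _ in range(5):
        c=np.linalg.lstsq(A[w],Q[w,2],rcond=None)[0]; res=Q[:,2]-A@c; w=abs(res)<6
    print(k,w.sum(),"slope x,y",c[:2].round(4),"z at centre",(c@[L[w,0].mean(),L[w,1].mean(),1]).round(2))
st()
```

```text
[[-51.9  38.3]
 [-49.4 -41.7]
 [100.4 -41.7]
 [ 98.7  39.2]] [[24.5 -1.5]]
6 726 slope x,y [-0.0003  0.0201] z at centre 94.51
8 706 slope x,y [-0.0006  0.0055] z at centre 85.62
9 665 slope x,y [-0.0045 -0.0041] z at centre 81.12
t 26.05 tcp [573.2 -57.8  98.2] x [ 5.e-04  2.e-04 -1.e+00] jaw yaw deg 12.07 F [-10.67   1.02  29.67] M [0.15 2.07 0.02] open 14.9 q [-0.1   0.44  1.85  0.    0.86 -0.31]
```

The rack is flat: its edges run parallel to the fences and the corner points agree within 1 mm. The bed has bottomed, since the tool stopped at z 98.2 under a steady 29.7 N. The stylus is in its stand and the bystanders look unmoved, so I hand the job in.

Run:
```python
from h import *
print(order.sign_off()); st()
```

```text
the job is handed in; nothing more can be done
None
the job is handed in; nothing more can be done
```

The job is done and handed in at 26 s of the 69 s; the hand-in gives no verdict.

- **Stylus and button:** I gripped the red stylus and pressed the reset button with its tip until it bottomed, at 17 N. I then put the stylus back; the pictures show it standing in its stand as before.
- **Rack:** I set the blue rack between the fences about 33 mm short of the bed's centre. With the fingers loosened, I slid it away from the robot until it dropped flat onto the pin, about 22 mm beyond the bed's centre.
- **Press:** I regripped the handle and pressed it down.

**Last checks:**
- The tool ended 5 mm below where the rack lay at rest. The last 2.5 mm commanded gave almost no travel but raised the force to a steady 29.7 N, so the bed is on its stop.
- The rack's edges run parallel to the fences, so it lies flat.
- In the last scene picture the other things on the bench look unmoved.

**Checks that disagreed:**
- The two cameras differed by about 5 to 8 mm in absolute position, so I aligned using offsets within one view.
- A plane fitted to the depth image showed no tilt while the rack was visibly riding on the pin. I therefore judged flatness from the edges and corner points instead.
- About 11 N of sideways force along the bed stayed on the tool while holding.

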